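# Put the gauge and plugs away in the locker under the junction box

## Robot

A 6-joint arm with a two-finger parallel gripper is mounted at the origin on the work surface. World frame = base frame: x ahead of the robot, y to its left, z up, the work surface at z = 0. Lengths are in mm, angles in rad, forces in N, time in s.
With the tool pointing down it reaches from about 275 to 750 mm from the base axis. Payload 10.2 kg.
Tool frame: the origin (TCP) lies at the very end of the fingers, on their centre line; the grasp point (between the pads) lies behind it (manip.grip_point_offset is the z of the grasp point in the tool frame, in mm); z points along the fingers, y is the line along which they close (so a half turn about z gives the same grasp; the last joint's range is limited). The gripper opens to 88 mm and grips with 3 to 60 N. Pads are 18 mm wide; open, the fingers measure 123 mm over their backs; the gripper's body (75 mm by 187 mm) begins 45 mm behind the grasp point.
Start: joints at [-1.361, 0.313, 1.498, -0, 1.331, -0.223], TCP at [220.181, -476.604, 238.72] pointing down, gripper open.
Joint ranges: [-2.94, 2.94], [-0.97, 2.17], [0.19, 2.56], [-1.23, 4.37], [0.02, 3.11], [-2.88, 2.88]. Speed limits (rad/s): [2.39, 2.39, 3.01, 3.14, 3.14, 3.14].

## Interface

Orientations are given as [roll, pitch, yaw] about the fixed x, y, z axes, in that order (R = Rz(yaw) Ry(pitch) Rx(roll)).
In Python, from cell import manip, read_camera, spotter gives the robot as it stands.
- The arm moves only by the shell command python3 -m creep 'ROWS'. ROWS is JSON, a list of rows, each an object of numbers: "tx", "ty", "tz": the shift along the tool's x, y, z each as a share of 2.5 cm, from -1 to 1; "twist": the turn about the tool's z as a share of 90 degrees, from -1 to 1; "jaw": the closure, from -1 (fully open) to 1 (shut). A call has exactly 5 rows; each row shifts and turns the commanded pose from where the row before left it, along the tool's axes as they then stand; what a row does not reach is not made up. A row lasts 1/12 s, in which the tool goes at most 41.7 mm and 7.16 degrees, less where a joint would pass 70% of its speed; a pose out of reach is approached as far as the arm can. A call with a number of a shift or a turn outside -1 to 1 is refused whole. A call with a gripper value outside its range is refused whole. The fingers move at their own pace and stop on an object; the grip force is fixed at half the most. Time passes only in rows, so rows that do not move let the fingers close, or fill a call up. It gives the time, the measured TCP pose, the force, the opening and the grip force at its end, in the units of the state.
- manip.observe(): the state, without advancing time (a new reading comes with each control period).
- read_camera(name): name is "scene" or "top" or "wrist"; returns a dict with "frame" (400x640x3 uint8, blue, green, red), "mtx" (3x3 intrinsics, pixels), "R" (3x3) and "t" (3): a world point X has camera coordinates R X + t. Camera axes: x right, y down, z forward; pixel columns grow to the right and rows downward; lengths in mm; the calibration is good to about 2 mm. A picture is of the moment at which its call begins. There is no depth.
- manip.job_done(): hands the job in; it is judged then, once.
Trained networks look in the newest picture that a camera, given by its name, has taken for a name from the list of things; names that differ only in an ending like _2 or _b are one class to them, and where a whole thing is asked for, a point or a joint stands for the part that bears it (a point fixed in the world has none). Each returns a list of dicts, best first, with "conf" (0 to 1); they miss things now and then, are a little off and sometimes report something else, mostly with a low value. They report only what shows in the picture. A call takes as long as a camera call.
- spotter.regions_of(camera, label): "mask" (400x640 bool, what is visible of it) and "box" ([left, top, right, bottom] as shares, 0 to 1, of the picture: columns of its width, rows of its height, round what is visible of it).
- spotter.pinpoint(camera, label): "point" ([column, row] as shares, 0 to 1, of the picture: columns of its width, rows of its height: a listed point, or the origin of a listed thing).
The state is a dict: "time_s": time; "q": joint angles; "joint_vel": joint speeds; "joint_efforts": joint torques, N m; "eef_pos": TCP position; "tcp_rot": TCP orientation; "wrist_force": force on the tool from outside, world axes, zero at the start; "ft_torque": the same for the moment, N m; "finger_gap": opening from 0.0 (shut) to 1.0 (fully open); "finger_force": force on a finger pad.
Only numpy, scipy, OpenCV 4.12 (cv2) and the standard library are available. Lean on these libraries where they do the work, as an engineer would, in place of code of your own. Each camera call takes 0.05 s, during which the arm holds its last target. There are 200 camera calls.

## Task

Clear the grey junction box off the locker door and stand it on the narrow raised ledge first; then release the cam lock, swing the door up and lay the brass gauge dial up in the rubber-lined left bay and every steel hex plug that is out on the table in the bare right bay. When all are inside, shut the door fully and turn the cam lock a quarter turn clockwise to fasten it. Never lift the door with the lock still fastened, and leave the other things (copper flange, red tin, wrench, screwdriver, carton, mug, brass tee) where they are.

Things in the scene. Friction and masses are not known exactly. Their poses are not given: they have to be found in the camera images.
- locker: low olive steel box fixed on the table, 200 (x) x 250 (y) x 70 mm high, under its top door; walls and floor 5 mm, a 5 mm partition along x at y = 0, 55 mm high, makes two bays 190 (x) x 117 mm (y): left (+y) with a black rubber liner under 1 mm thick, right (-y) bare. Origin: centre of the underside; +x points from the robot to the hinge side, give or take the yaw
- door (a joint): angle of the locker's top door, rad: 0 shut, growing as its front edge swings up and away from the robot about the locker's far top edge, up to 1.8. Stiff hinge: stays where left, takes about 7 N at the lock handle to move, no spring. Fully shut is below 0.04; swung up is above 1.2 (about 1.6 leaves room to load)
- door_hinge (a point): middle of the door's hinge line (along the locker's y), on the door's underside, 100 mm beyond the locker's origin in x, 70.5 mm above its underside. The point turns with the door, a plate 200 x 250 x 8 mm, 0.4 kg, reaching from the hinge towards the robot when shut
- lock (a joint): angle of the cam lock, rad: 1.571 fastened (bar across, along the door's y), 0 released (bar along the door's x). Grows clockwise seen from above, so releasing is anticlockwise; stops at 0 and 1.571; light friction 0.06 Nm. Released is below 0.3, fastened above 1.3. The cam does not hold the door in simulation: it is on you not to lift it while fastened
- lock_grip (a point): grip point on the lock's black handle, on its turning axis, 28 mm above the door's upper face. The handle is a bar 46 mm long, 10 mm thick, top 40 mm above the face, on the door's middle line 178 mm from the hinge. It also swings the door: released, pinch it along y from above and it turns between the pads as the door rises. The point's x runs along the bar
- ledge: narrow raised olive steel ledge (T-shaped rail) fixed on the table: flat top 300 mm (x) by 42 mm (y), 60 mm above the table, on an 8 mm web. Origin: on the table under its centre. A red tin stands near its +x end (110 mm from the centre); the rest is free
- jbox: grey cast aluminium junction box, 90 (x) x 56 (y) x 50 mm high, about 0.45 kg, starting on top of the locker door. Origin: centre of the underside
- gauge: brass altitude gauge lying on its back, white dial up: round case 54 mm diameter, 42 mm high, with a 14 mm square stem at mid height reaching 47 mm from the centre along -x. 0.28 kg. Origin: centre of the back (underside); z points out of the dial
- plug0: bright steel hex plug (one to three of plug0..plug2 are there; absent ones read None), starting upright on the table: hex head 36 mm across flats, 18 mm high, at the bottom; round threaded shank 24 mm diameter from 18 to 42 mm height. 0.22 kg. Origin: centre of the underside of the head; z runs up the shank
- plug1: bright steel hex plug (one to three of plug0..plug2 are there; absent ones read None), starting upright on the table: hex head 36 mm across flats, 18 mm high, at the bottom; round threaded shank 24 mm diameter from 18 to 42 mm height. 0.22 kg. Origin: centre of the underside of the head; z runs up the shank
- plug2: bright steel hex plug (one to three of plug0..plug2 are there; absent ones read None), starting upright on the table: hex head 36 mm across flats, 18 mm high, at the bottom; round threaded shank 24 mm diameter from 18 to 42 mm height. 0.22 kg. Origin: centre of the underside of the head; z runs up the shank
- flange: copper ring 48 mm diameter, 12 mm high, bystander among the plugs; origin centre of underside
- tin: red tin 44 mm diameter, 50 mm high, bystander on the ledge; origin centre of underside
- wrench: steel wrench, bystander at the back
- screwdriver: screwdriver, bystander right of the locker
- carton: cardboard carton 50 x 70 x 40 mm, bystander near the robot
- mug: blue mug 76 mm diameter, 85 mm high, bystander near right
- tee: brass pipe tee 72 mm long, bystander at the back left

How it is judged (in metres and radians):
On the way, in this order (a step that is already met when the one before it is completed fails the run):
1. The junction box stands released on the ledge while the door is still shut (z of jbox in the frame of ledge between 0.055 and 0.066 m and angle between jbox's own z axis and vertical below 0.12 rad and x of jbox in the frame of ledge between -0.15 and 0.15 m and y of jbox in the frame of ledge between -0.03 and 0.03 m and value of joint door below 0.1 rad and contact force between the fingers and jbox below 0.5 N), for 0.2 s.
2. The lock is released and the door swung up (value of joint door above 1.2 rad and value of joint lock below 0.3 rad), for 0.2 s.
3. With the door up, the gauge lies dial up in the left bay and every plug present is in the right bay (value of joint door above 0.9 rad and x of gauge in the frame of locker between -0.095 and 0.095 m and y of gauge in the frame of locker between 0.003 and 0.122 m and z of gauge in the frame of locker below 0.02 m and angle between gauge's own z axis and vertical below 0.25 rad and x of plug0 in the frame of locker between -0.095 and 0.095 m and y of plug0 in the frame of locker between -0.122 and -0.003 m and z of each of plug0, plug1, plug2 in the frame of locker below 0.04 m and x of plug1 in the frame of locker between -0.095 and 0.095 m and y of plug1 in the frame of locker between -0.122 and -0.003 m and x of plug2 in the frame of locker between -0.095 and 0.095 m and y of plug2 in the frame of locker between -0.122 and -0.003 m), for 0.2 s.
At the end, for the whole second after the job is handed in: Door shut (below 0.04 rad), lock fastened (above 1.3 rad); gauge on the floor of the left bay, dial up within 0.25 rad; every plug present inside the right bay; junction box upright (0.12 rad) on top of the ledge; all at rest (value of joint door below 0.04 rad and value of joint lock above 1.3 rad and z of jbox in the frame of ledge between 0.055 and 0.066 m and angle between jbox's own z axis and vertical below 0.12 rad and x of jbox in the frame of ledge between -0.15 and 0.15 m and y of jbox in the frame of ledge between -0.03 and 0.03 m and x of gauge in the frame of locker between -0.095 and 0.095 m and y of gauge in the frame of locker between 0.003 and 0.122 m and z of gauge in the frame of locker below 0.02 m and angle between gauge's own z axis and vertical below 0.25 rad and x of plug0 in the frame of locker between -0.095 and 0.095 m and y of plug0 in the frame of locker between -0.122 and -0.003 m and z of each of plug0, plug1, plug2 in the frame of locker below 0.04 m and x of plug1 in the frame of locker between -0.095 and 0.095 m and y of plug1 in the frame of locker between -0.122 and -0.003 m and x of plug2 in the frame of locker between -0.095 and 0.095 m and y of plug2 in the frame of locker between -0.122 and -0.003 m and linear speed of each of gauge, jbox, plug0, plug1, plug2 below 0.02 m/s); the robot touches nothing.
It fails at once if The door is lifted past 0.15 rad while the lock is fastened (above 1.0 rad) (value of joint door above 0.15 rad and value of joint lock above 1 rad).
It fails at once if A bystander (flange, tin, wrench, screwdriver, carton, mug, tee) is moved more than 50 mm (distance of any of flange, tin, wrench, screwdriver, carton, mug, tee from where it was at the start of the episode above 0.05 m).
Of plug0, plug1, plug2 only 1 to 3 are there at a start; the rules pass over those that are not, and their reading is None.
At some moment in a run one of gauge, plug0, plug1, plug2 may be knocked a few centimetres aside while the robot is not near it.
It also fails if it takes over 210 s, if anything falls off the work surface, if the arm or the gripper's body presses on something with over 40 N, if the wrist force passes 120 N, or if a joint passes its speed limit or range.

## Working session

There is one attempt and no reset: what is moved stays moved. The work goes in short steps, Python scripts to look and compute and a shell command to move; the robot and the scene stay as the last step left them, time stands still between calls to the robot, and variables do not carry over. Pictures are saved under pics/ and viewed, at most 15 in all, crops included, and the job is handed in when it is done.

```bash
mkdir -p pics; ls; cat > h.py <<'E'
import numpy as np, cv2
from cell import manip, read_camera, spotter
def ray(c,p):
    d=c["R"].T@np.linalg.inv(c["mtx"])@np.array([p[0]*640,p[1]*400,1.]); return -c["R"].T@c["t"], d
def atz(c,p,z):
    o,d=ray(c,p); return o+d*(z-o[2])/d[2]
def save(n,c=None):
    c=c or read_camera(n.split('_')[0]); cv2.imwrite(f"pics/{n}.png",c["frame"]); return c
def st():
    s=manip.observe(); print({k:np.round(s[k],3).tolist() for k in("time_s","eef_pos","tcp_rot","wrist_force","finger_gap","finger_force","q")})
E
python3 - <<'E'
from h import *
st(); print(manip.grip_point_offset)
Z=dict(jbox=78.5,gauge=0,plug0=0,flange=0,tin=60,ledge=0,locker=0,lock_grip=106.5,door_hinge=70.5,carton=0,mug=0,tee=0,wrench=0,screwdriver=0)
for cam in("top","scene"):
    c=save(cam+"_0"); print(cam,(-c["R"].T@c["t"]).round())
    for n,z in Z.items():
        for r in spotter.pinpoint(cam,n)[:4]:
            if r["conf"]>.3: print(n,round(r["conf"],2),(np.array(r["point"])*[640,400]).round(),atz(c,r["point"],z).round(1))
E
```

```text
pics
{'time_s': 0.0, 'eef_pos': [220.128, -476.355, 238.18], 'tcp_rot': [-3.14, -0.0, 0.433], 'wrist_force': [-0.039, -0.58, 0.004], 'finger_gap': 0.996, 'finger_force': 0.0, 'q': [-1.361, 0.313, 1.498, 0.0, 1.331, -0.223]}
-18.700000000000003
top [ 432.    8. 1265.]
jbox 0.74 [379. 193.] [ 587.3 -177.5   78.5]
gauge 0.72 [260. 229.] [475.9 185.8   0. ]
gauge 0.64 [455. 204.] [ 568.6 -433.3    0. ]
plug0 0.64 [264. 170.] [664.8 181.7   0. ]
flange 0.67 [295. 198.] [577.7  77.7   0. ]
tin 0.48 [189. 168.] [657.2 403.6  60. ]
ledge 0.71 [198. 204.] [549.4 386.8   0. ]
ledge 0.61 [241. 147.] [740.1 259.5   0. ]
ledge 0.48 [435. 267.] [ 368. -367.    0.]
locker 0.76 [368. 205.] [ 557. -156.    0.]
lock_grip 0.67 [368. 223.] [ 495.  -142.5  106.5]
door_hinge 0.76 [378. 170.] [ 659.6 -175.6   70.5]
carton 0.58 [310. 250.] [412.6  27.1   0. ]
mug 0.55 [436. 267.] [ 367.  -369.2    0. ]
tee 0.7 [239. 146.] [742.4 266.    0. ]
tee 0.66 [453. 204.] [ 565.9 -426.5    0. ]
wrench 0.91 [290. 139.] [768.   98.3   0. ]
wrench 0.45 [197. 206.] [542.6 390.1   0. ]
screwdriver 0.62 [455. 207.] [ 558. 
[... 287 characters left out ...]
5.] [580.2  86.7   0. ]
tin 0.63 [499. 229.] [648.9 400.6  60. ]
ledge 0.96 [483. 220.] [535.2 396.6   0. ]
locker 0.73 [485. 219.] [530.6 401.5   0. ]
locker 0.56 [267. 219.] [ 569.5 -158.2    0. ]
locker 0.39 [205. 176.] [ 380.6 -370.1    0. ]
lock_grip 0.8 [274. 169.] [ 494.9 -144.6  106.5]
door_hinge 0.6 [253. 217.] [ 656.3 -173.6   70.5]
carton 0.7 [344. 187.] [405.9  34.5   0. ]
carton 0.58 [442. 274.] [746.4 266.9  -0. ]
mug 0.71 [163. 211.] [ 555.1 -437.8    0. ]
mug 0.68 [207. 175.] [ 373.  -364.7    0. ]
tee 0.67 [441. 273.] [741.7 265.2   0. ]
wrench 0.66 [348. 184.] [389.7  44.3   0. ]
wrench 0.46 [357. 279.] [775.5  75.7   0. ]
screwdriver 0.52 [159. 211.] [ 555.4 -448.2    0. ]
```

```bash
python3 - <<'E'
import cv2
i=cv2.imread("pics/top_0.png")[115:290,170:470]; cv2.imwrite("pics/top_0c.png",cv2.resize(i,(800,467),interpolation=2))
i=cv2.imread("pics/scene_0.png")[130:300,140:520]; cv2.imwrite("pics/scene_0c.png",cv2.resize(i,(800,358),interpolation=2))
E
```

```text
(no output)
```

View pics/top_0c.png

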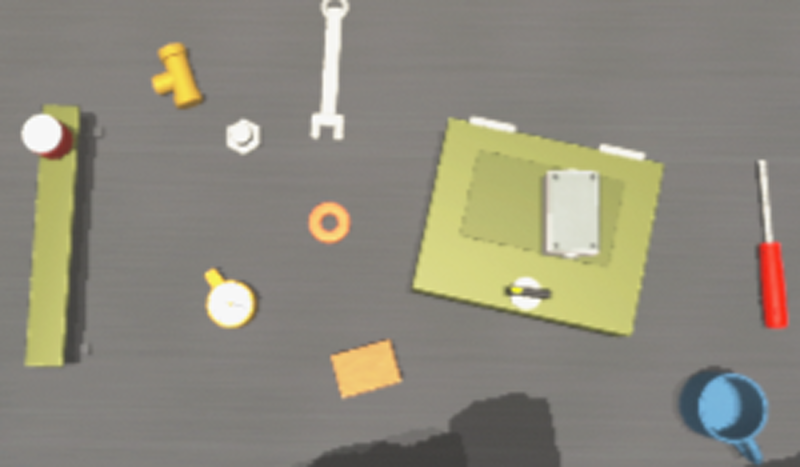

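View pics/scene_0c.png

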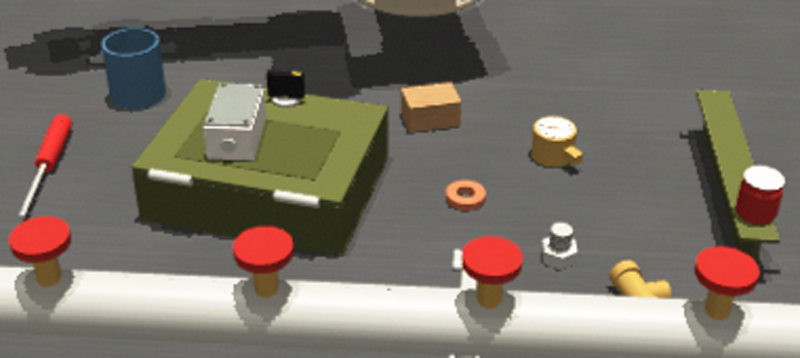

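```bash
cat >> h.py <<'E'
def mask(cam,n,k=0):
    r=spotter.regions_of(cam,n); return r[k]["mask"] if len(r)>k else None
def rect(c,m,z):
    """min-area rectangle of the mask's outline projected on height z: centre, long, short, yaw of long side in (-90,90]"""
    ct=max(cv2.findContours(m.astype(np.uint8),0,1)[0],key=cv2.contourArea)[:,0]+.5
    P=np.array([atz(c,p/[640,400],z)[:2] for p in ct],np.float32)
    b=cv2.boxPoints(cv2.minAreaRect(P)); e=[b[1]-b[0],b[2]-b[1]]; e.sort(key=np.linalg.norm); l=e[1]*np.sign(e[1][0])
    return b.mean(0).round(1),round(float(np.hypot(*l)),1),round(float(np.hypot(*e[0])),1),round(float(np.arctan2(l[1],l[0])),3)
def go(x,y,z,yaw=None):
    """units to type: TCP to x,y,z with present yaw, and twist total"""
    s=manip.observe(); p=s["eef_pos"]; a=s["tcp_rot"][2]; d=np.array([x,y,z])-p; C,S=np.cos(a),np.sin(a)
    tw=0
    if yaw is not None:
        t=(a-yaw+np.pi/2)%np.pi-np.pi/2; tw=t/(np.pi/2); a2=a-t; C,S=np.cos(a2),np.sin(a2)
    print("twist first %.3f then tx %.2f ty %.2f tz %.2f"%(tw,(C*d[0]+S*d[1])/25,(S*d[0]-C*d[1])/25,-d[2]/25), "in calls of 5: ",[round(float(v)/5,3) for v in ((C*d[0]+S*d[1])/25,(S*d[0]-C*d[1])/25,-d[2]/25)])
E
python3 - <<'E'
from h import *
for cam in("top","scene"):
    c=read_camera(cam)
    for n,z in dict(locker=78.5,jbox=128.5,ledge=60,gauge=42,plug0=18,flange=12,tin=110,lock_grip=118).items():
        r=spotter.regions_of(cam,n)[:2]
        for q in r: print(cam,n,round(q["conf"],2),*rect(c,q["mask"],z))
go(587,-177.5,260,0)
E
```

```text
top locker 0.83 [ 568.5 -157. ] 249.8 214.4 1.375
top ledge 0.85 [549.4 382.4] 298.1 75.1 -0.009
top gauge 0.69 [ 574.7 -162.7] 263.0 215.4 1.381
top gauge 0.53 [479.7 191.7] 65.0 55.3 0.04
top plug0 0.54 [672.2 187.3] 36.7 33.8 0.807
top plug0 0.3 [ 577.5 -165.5] 264.2 218.6 1.374
top flange 0.39 [675.7 189.1] 35.9 35.2 0.034
top tin 0.46 [650.9 390.3] 59.1 41.6 0.952
top tin 0.32 [474.2 185.6] 67.5 55.7 1.198
top lock_grip 0.58 [ 491.2 -140.1] 44.0 32.0 -1.091
scene locker 0.75 [ 596.2 -145.4] 330.3 275.5 -0.189
scene locker 0.38 [596.2 372.3] 320.4 75.6 0.008
scene jbox 0.81 [ 617.7 -179. ] 159.7 68.5 0.156
scene ledge 0.72 [567.  381.7] 334.6 73.7 -0.025
scene gauge 0.84 [510.1 192. ] 104.5 59.1 0.063
scene gauge 0.66 [546.9 388.4] 331.5 75.1 -0.007
scene plug0 0.8 [678.1 187.8] 78.1 37.3 -0.076
scene flange 0.77 [586.   83.6] 53.5 48.6 0.07
scene flange 0.28 [671.  191.1] 78.0 37.5 -0.077
scene tin 0.55 [690.4 388.1] 106.7 40.3 -0.329
scene lock_grip 0.63 [ 530.9 -133.6] 77.3 45.9 0.126
twist first 0.276 then tx 14.67 ty -11.96 tz -0.85 in calls of 5:  [2.934, -2.393, -0.17]
```

```bash
python3 -m creep '[{"twist":0.069,"tz":-0.2},{"twist":0.069,"tz":-0.2},{"twist":0.069,"tz":-0.2},{"twist":0.069,"tz":-0.2},{"jaw":-1}]'
python3 -m creep '[{"tx":0.95,"ty":-0.78},{"tx":0.95,"ty":-0.78},{"tx":0.95,"ty":-0.78},{"tx":0.95,"ty":-0.78},{"tx":0.95,"ty":-0.78}]'
python3 -m creep '[{"tx":0.95,"ty":-0.78},{"tx":0.95,"ty":-0.78},{"tx":0.95,"ty":-0.78},{"tx":0.95,"ty":-0.78},{"tx":0.95,"ty":-0.78}]'
python3 -m creep '[{"tx":0.7,"ty":-0.78},{"tx":0.7,"ty":-0.78},{"tx":0.7,"ty":-0.78},{"tx":0.7,"ty":-0.78},{}]'
python3 - <<'E'
from h import *
st()
c=save("wrist_1"); print((-c["R"].T@c["t"]).round())
for n,z in dict(jbox=78.5,lock_grip=106.5,door_hinge=70.5).items():
    for r in spotter.pinpoint("wrist",n)[:2]: print(n,round(r["conf"],2),(np.array(r["point"])*[640,400]).round(),atz(c,r["point"],z).round(1))
for q in spotter.regions_of("wrist","jbox")[:1]: print(q["conf"],rect(c,q["mask"],128.5))
E
```

```text
{'time_s': 2.4, 'eef_pos': [220.19, -476.584, 238.705], 'tcp_rot': [-3.142, -0.0, 0.433], 'wrist_force': [0.587, -0.708, 0.17], 'finger_gap': 0.999, 'finger_force': 0.0, 'q': [-1.361, 0.313, 1.498, 0.0, 1.331, -0.223]}
[ 280. -449.  385.]invalid input at $[0]: expected keys tx, ty, tz, twist, jaw
invalid input at $[0]: expected keys tx, ty, tz, twist, jaw
invalid input at $[0]: expected keys tx, ty, tz, twist, jaw
invalid input at $[0]: expected keys tx, ty, tz, twist, jaw
```

View pics/wrist_1.png

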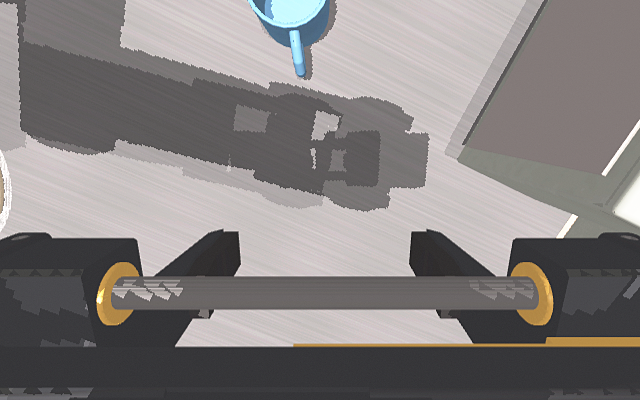

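The picture shows the fingers at (230,250) and (420,250) and the mug at (290,20); the arm did not move because every row needs all keys. Retrying.

```bash
python3 -m creep '[{"tx":0,"ty":0,"tz":-0.4,"twist":0.069,"jaw":-1},{"tx":0,"ty":0,"tz":-0.4,"twist":0.069,"jaw":-1},{"tx":0,"ty":0,"tz":-0.4,"twist":0.069,"jaw":-1},{"tx":0,"ty":0,"tz":-0.4,"twist":0.069,"jaw":-1},{"tx":0,"ty":0,"tz":0,"twist":0,"jaw":-1}]'
python3 -m creep '[{"tx":0.95,"ty":-0.78,"tz":0,"twist":0,"jaw":-1},{"tx":0.95,"ty":-0.78,"tz":0,"twist":0,"jaw":-1},{"tx":0.95,"ty":-0.78,"tz":0,"twist":0,"jaw":-1},{"tx":0.95,"ty":-0.78,"tz":0,"twist":0,"jaw":-1},{"tx":0.95,"ty":-0.78,"tz":0,"twist":0,"jaw":-1}]'
python3 -m creep '[{"tx":0.95,"ty":-0.78,"tz":0,"twist":0,"jaw":-1},{"tx":0.95,"ty":-0.78,"tz":0,"twist":0,"jaw":-1},{"tx":0.95,"ty":-0.78,"tz":0,"twist":0,"jaw":-1},{"tx":0.95,"ty":-0.78,"tz":0,"twist":0,"jaw":-1},{"tx":0.95,"ty":-0.78,"tz":0,"twist":0,"jaw":-1}]'
python3 -m creep '[{"tx":0.7,"ty":-0.78,"tz":0,"twist":0,"jaw":-1},{"tx":0.7,"ty":-0.78,"tz":0,"twist":0,"jaw":-1},{"tx":0.7,"ty":-0.78,"tz":0,"twist":0,"jaw":-1},{"tx":0.7,"ty":-0.78,"tz":0,"twist":0,"jaw":-1},{"tx":0,"ty":0,"tz":0,"twist":0,"jaw":-1}]'
python3 - <<'E'
from h import *
st()
c=save("wrist_2"); print((-c["R"].T@c["t"]).round())
for n,z in dict(jbox=78.5,lock_grip=106.5,door_hinge=70.5).items():
    for r in spotter.pinpoint("wrist",n)[:2]: print(n,round(r["conf"],2),(np.array(r["point"])*[640,400]).round(),atz(c,r["point"],z).round(1))
for q in spotter.regions_of("wrist","jbox")[:1]: print(q["conf"],rect(c,q["mask"],128.5))
E
```

```text
time_s: 3.07
eef_pos: [220.3, -477.1, 280.5]
tcp_rot: [3.138, -0.001, -0.005]
wrist_force: [0.3, 0.2, 0.9]
finger_gap: 0.997
finger_force: 0.0
time_s: 3.48
eef_pos: [339.9, -378.0, 278.2]
tcp_rot: [-3.141, 0.0, 0.003]
wrist_force: [0.6, -0.9, -0.0]
finger_gap: 1.002
finger_force: 0.0
time_s: 3.9
eef_pos: [458.8, -280.5, 278.1]
tcp_rot: [-3.141, 0.0, 0.003]
wrist_force: [0.7, -0.5, -0.3]
finger_gap: 0.999
finger_force: 0.0
time_s: 4.32
eef_pos: [529.8, -200.7, 277.9]
tcp_rot: [-3.14, 0.0, 0.007]
wrist_force: [0.0, -0.0, -1.1]
finger_gap: 1.002
finger_force: 0.0
{'time_s': 4.317, 'eef_pos': [529.759, -200.734, 277.865], 'tcp_rot': [-3.14, 0.0, 0.007], 'wrist_force': [0.007, -0.027, -1.144], 'finger_gap': 1.002, 'finger_force': 0.0, 'q': [-0.569, 0.383, 1.299, 0.001, 1.461, 0.995]}
[ 595. -200.  424.]
jbox 0.6 [310. 130.] [ 581.  -184.    78.5]
lock_grip 0.6 [273. 214.] [ 492.1 -144.9  106.5]
door_hinge 0.71 [304.  49.] [ 664.4 -177.6   70.5]
0.74 (array([ 579.5, -189.9], dtype=float32), 90.1, 54.7, 0.001)
```

View pics/wrist_2.png

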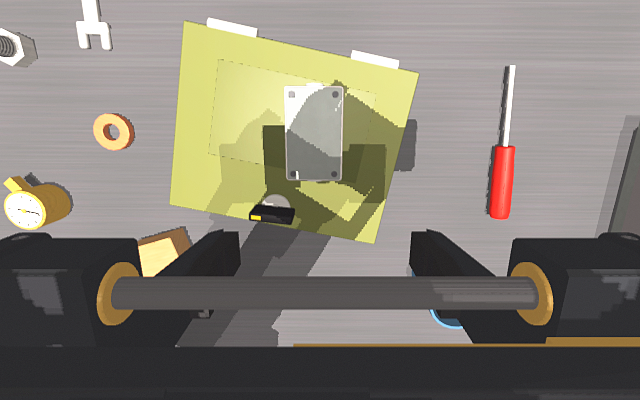

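The junction box top spans (285–343, 86–181), and its 90 x 55 mm size agrees with the spec. The door hinge–lock distance of 176 mm also agrees. Grasping it now.

```bash
python3 -m creep '[{"tx":0.4,"ty":-0.09,"tz":0.9,"twist":0,"jaw":-1},{"tx":0.4,"ty":-0.09,"tz":0.9,"twist":0,"jaw":-1},{"tx":0.4,"ty":-0.09,"tz":0.9,"twist":0,"jaw":-1},{"tx":0.4,"ty":-0.09,"tz":0.9,"twist":0,"jaw":-1},{"tx":0.4,"ty":-0.09,"tz":0.9,"twist":0,"jaw":-1}]'
python3 -m creep '[{"tx":0,"ty":0,"tz":0.7,"twist":0,"jaw":-1},{"tx":0,"ty":0,"tz":0.7,"twist":0,"jaw":-1},{"tx":0,"ty":0,"tz":0.6,"twist":0,"jaw":-1},{"tx":0,"ty":0,"tz":0.6,"twist":0,"jaw":-1},{"tx":0,"ty":0,"tz":0.4,"twist":0,"jaw":-1}]'
python3 -m creep '[{"tx":0,"ty":0,"tz":0,"twist":0,"jaw":0.5},{"tx":0,"ty":0,"tz":0,"twist":0,"jaw":0.5},{"tx":0,"ty":0,"tz":0,"twist":0,"jaw":0.5},{"tx":0,"ty":0,"tz":0,"twist":0,"jaw":0.5},{"tx":0,"ty":0,"tz":0,"twist":0,"jaw":0.5}]'
python3 -m creep '[{"tx":0,"ty":0,"tz":0,"twist":0,"jaw":0.5},{"tx":0,"ty":0,"tz":0,"twist":0,"jaw":0.5},{"tx":0,"ty":0,"tz":0,"twist":0,"jaw":0.5},{"tx":0,"ty":0,"tz":0,"twist":0,"jaw":0.5},{"tx":0,"ty":0,"tz":0,"twist":0,"jaw":0.5}]'
```

```text
time_s: 4.98
eef_pos: [577.7, -193.5, 165.2]
tcp_rot: [3.141, -0.0, -0.001]
wrist_force: [0.2, -0.0, -0.1]
finger_gap: 0.998
finger_force: 0.0
time_s: 5.4
eef_pos: [577.0, -193.4, 89.8]
tcp_rot: [-3.141, 0.001, -0.001]
wrist_force: [0.3, 0.1, -0.1]
finger_gap: 1.0
finger_force: 0.0
time_s: 5.82
eef_pos: [578.3, -192.1, 92.2]
tcp_rot: [-3.141, -0.001, -0.001]
wrist_force: [-0.1, 6.0, 4.4]
finger_gap: 0.641
finger_force: 3.0
time_s: 6.23
eef_pos: [578.2, -192.0, 92.2]
tcp_rot: [-3.141, -0.001, -0.001]
wrist_force: [-0.1, 5.0, 7.1]
finger_gap: 0.632
finger_force: 30.0
```

```bash
python3 -m creep '[{"tx":0,"ty":0,"tz":-0.5,"twist":0,"jaw":0.5},{"tx":0,"ty":0,"tz":-0.9,"twist":0,"jaw":0.5},{"tx":0,"ty":0,"tz":-1,"twist":0,"jaw":0.5},{"tx":0,"ty":0,"tz":-1,"twist":0,"jaw":0.5},{"tx":0,"ty":0,"tz":-1,"twist":0,"jaw":0.5}]'
for i in 1; do :; done
python3 -m creep '[{"tx":-0.1,"ty":-0.6,"tz":-0.2,"twist":0,"jaw":0.5},{"tx":-0.1,"ty":-0.9,"tz":0,"twist":0,"jaw":0.5},{"tx":-0.1,"ty":-1,"tz":0,"twist":0,"jaw":0.5},{"tx":-0.1,"ty":-1,"tz":0,"twist":0,"jaw":0.5},{"tx":-0.1,"ty":-1,"tz":0,"twist":0,"jaw":0.5}]'
python3 -m creep '[{"tx":-0.1,"ty":-1,"tz":0,"twist":0,"jaw":0.5},{"tx":-0.1,"ty":-1,"tz":0,"twist":0,"jaw":0.5},{"tx":-0.1,"ty":-1,"tz":0,"twist":0,"jaw":0.5},{"tx":-0.1,"ty":-1,"tz":0,"twist":0,"jaw":0.5},{"tx":-0.1,"ty":-1,"tz":0,"twist":0,"jaw":0.5}]'
python3 -m creep '[{"tx":-0.1,"ty":-1,"tz":0,"twist":0,"jaw":0.5},{"tx":-0.1,"ty":-1,"tz":0,"twist":0,"jaw":0.5},{"tx":-0.1,"ty":-1,"tz":0,"twist":0,"jaw":0.5},{"tx":-0.1,"ty":-1,"tz":0,"twist":0,"jaw":0.5},{"tx":-0.1,"ty":-1,"tz":0,"twist":0,"jaw":0.5}]'
python3 -m creep '[{"tx":-0.1,"ty":-1,"tz":0,"twist":0,"jaw":0.5},{"tx":-0.1,"ty":-1,"tz":0,"twist":0,"jaw":0.5},{"tx":-0.1,"ty":-1,"tz":0,"twist":0,"jaw":0.5},{"tx":-0.1,"ty":-0.6,"tz":0,"twist":0,"jaw":0.5},{"tx":-0.1,"ty":-0.3,"tz":0,"twist":0,"jaw":0.5}]'
python3 - <<'E'
from h import *
c=read_camera("top")
c0=cv2.imread("pics/top_0.png"); hsv=cv2.cvtColor(c0,cv2.COLOR_BGR2HSV)
m=((hsv[...,0]>22)&(hsv[...,0]<45)&(hsv[...,1]>70)&(hsv[...,2]>80)); m[:,:170]=0; m[:,205:]=0
print("ledge top0",rect(c,m,60))
m=((hsv[...,0]>22)&(hsv[...,0]<45)&(hsv[...,1]>70)&(hsv[...,2]>60)); m[:,:320]=0
print("door top0",rect(c,m,78.5))
w=save("wrist_3"); st()
hsv=cv2.cvtColor(w["frame"],cv2.COLOR_BGR2HSV); m=((hsv[...,0]>22)&(hsv[...,0]<45)&(hsv[...,1]>60)&(hsv[...,2]>60))
print("ledge wrist",rect(w,m,60))
E
```

```text
time_s: 6.65
eef_pos: [577.4, -192.6, 201.6]
tcp_rot: [-3.141, 0.002, -0.001]
wrist_force: [0.1, -0.2, -5.6]
finger_gap: 0.631
finger_force: 30.0
time_s: 7.07
eef_pos: [564.4, -78.4, 204.8]
tcp_rot: [-3.141, 0.002, -0.001]
wrist_force: [-0.1, -0.0, -5.5]
finger_gap: 0.632
finger_force: 30.0
time_s: 7.48
eef_pos: [551.9, 46.6, 204.9]
tcp_rot: [-3.142, 0.002, -0.0]
wrist_force: [0.5, 0.7, -4.8]
finger_gap: 0.633
finger_force: 30.0
time_s: 7.9
eef_pos: [539.4, 171.4, 204.8]
tcp_rot: [3.141, 0.002, -0.0]
wrist_force: [-0.3, 0.5, -4.3]
finger_gap: 0.634
finger_force: 30.0
time_s: 8.32
eef_pos: [526.8, 269.4, 204.7]
tcp_rot: [3.141, 0.002, 0.001]
wrist_force: [-0.2, -0.1, -5.0]
finger_gap: 0.632
finger_force: 30.0
ledge top0 (array([549.3, 394.5], dtype=float32), 297.5, 44.5, -0.01)
door top0 (array([ 565.6, -157.8], dtype=float32), 250.5, 202.0, 1.375)
{'time_s': 8.417, 'eef_pos': [527.161, 268.231, 205.184], 'tcp_rot': [3.141, 0.002, 0.001], 'wrist_force': [0.51, 0.142, -4.863], 'finger_gap': 0.632, 'finger_force': 29.999, 'q': [0.273, 0.486, 1.335, -0.0, 1.322, 1.843]}
ledge wrist (array([558.2, 393.1], dtype=float32), 255.8, 45.4, -0.008)
```

View pics/wrist_3.png

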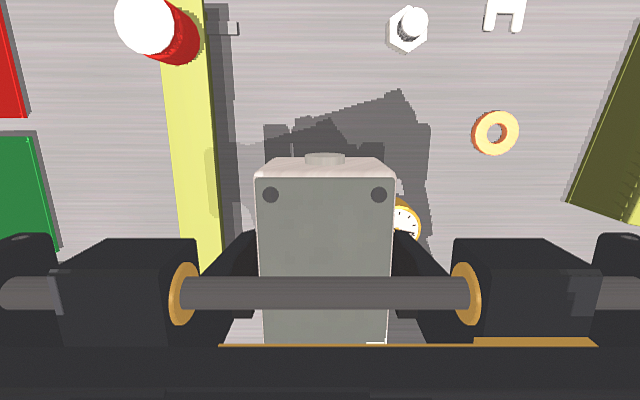

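The ledge's top face runs down the left (x 165–215 px) with the tin at (160,25), and the box is held straight. The top and wrist views agree on the ledge, y≈394 and yaw≈-0.01.

```bash
python3 -m creep '[{"tx":-0.1,"ty":-1,"tz":0,"twist":0,"jaw":0.5},{"tx":-0.1,"ty":-1,"tz":0,"twist":0,"jaw":0.5},{"tx":-0.1,"ty":-1,"tz":0,"twist":0,"jaw":0.5},{"tx":-0.1,"ty":-1,"tz":0,"twist":0,"jaw":0.5},{"tx":-0.1,"ty":-0.9,"tz":0,"twist":0.007,"jaw":0.5}]'
python3 -m creep '[{"tx":0,"ty":-0.1,"tz":0.9,"twist":0,"jaw":0.5},{"tx":0,"ty":0,"tz":1,"twist":0,"jaw":0.5},{"tx":0,"ty":0,"tz":1,"twist":0,"jaw":0.5},{"tx":0,"ty":0,"tz":0.9,"twist":0,"jaw":0.5},{"tx":0,"ty":0,"tz":0.4,"twist":0,"jaw":0.5}]'
python3 -m creep '[{"tx":0,"ty":0,"tz":0.2,"twist":0,"jaw":0.5},{"tx":0,"ty":0,"tz":0.2,"twist":0,"jaw":0.5},{"tx":0,"ty":0,"tz":0.1,"twist":0,"jaw":0.5},{"tx":0,"ty":0,"tz":0.1,"twist":0,"jaw":0.5},{"tx":0,"ty":0,"tz":0,"twist":0,"jaw":0.5}]'
```

```text
time_s: 8.83
eef_pos: [515.8, 390.0, 205.7]
tcp_rot: [3.141, 0.001, -0.013]
wrist_force: [0.6, 0.9, -4.9]
finger_gap: 0.631
finger_force: 30.0
time_s: 9.25
eef_pos: [514.9, 390.5, 97.4]
tcp_rot: [3.138, 0.005, -0.013]
wrist_force: [0.5, 0.0, -6.3]
finger_gap: 0.633
finger_force: 30.0
time_s: 9.67
eef_pos: [516.1, 392.4, 86.7]
tcp_rot: [-3.141, -0.001, -0.012]
wrist_force: [0.8, 1.0, -5.5]
finger_gap: 0.632
finger_force: 30.0
```

```bash
python3 -m creep '[{"tx":0,"ty":-0.06,"tz":0.14,"twist":0,"jaw":0.5},{"tx":0,"ty":0,"tz":0.14,"twist":0,"jaw":0.5},{"tx":0,"ty":0,"tz":0.1,"twist":0,"jaw":0.5},{"tx":0,"ty":0,"tz":0,"twist":0,"jaw":0.5},{"tx":0,"ty":0,"tz":0,"twist":0,"jaw":0.5}]'
python3 -m creep '[{"tx":0,"ty":0,"tz":0.08,"twist":0,"jaw":0.5},{"tx":0,"ty":0,"tz":0.04,"twist":0,"jaw":0.5},{"tx":0,"ty":0,"tz":0,"twist":0,"jaw":0.5},{"tx":0,"ty":0,"tz":0,"twist":0,"jaw":0.5},{"tx":0,"ty":0,"tz":0,"twist":0,"jaw":0.5}]'
```

```text
time_s: 10.08
eef_pos: [515.8, 393.9, 76.6]
tcp_rot: [3.141, 0.0, -0.012]
wrist_force: [-0.3, 1.1, -5.2]
finger_gap: 0.629
finger_force: 30.0
time_s: 10.5
eef_pos: [515.9, 394.0, 73.8]
tcp_rot: [-3.141, -0.0, -0.012]
wrist_force: [-0.3, -0.3, -3.9]
finger_gap: 0.632
finger_force: 30.0
```

```bash
python3 -m creep '[{"tx":0,"ty":0,"tz":0.03,"twist":0,"jaw":0.5},{"tx":0,"ty":0,"tz":0,"twist":0,"jaw":0.5},{"tx":0,"ty":0,"tz":0,"twist":0,"jaw":-1},{"tx":0,"ty":0,"tz":0,"twist":0,"jaw":-1},{"tx":0,"ty":0,"tz":0,"twist":0,"jaw":-1}]'
python3 -m creep '[{"tx":0,"ty":0,"tz":0,"twist":0,"jaw":-1},{"tx":0,"ty":0,"tz":0,"twist":0,"jaw":-1},{"tx":0,"ty":0,"tz":0,"twist":0,"jaw":-1},{"tx":0,"ty":0,"tz":-0.3,"twist":0,"jaw":-1},{"tx":0,"ty":0,"tz":-0.7,"twist":0,"jaw":-1}]'
python3 -m creep '[{"tx":0,"ty":0,"tz":-1,"twist":0,"jaw":-1},{"tx":0,"ty":0,"tz":-1,"twist":0,"jaw":-1},{"tx":0,"ty":0,"tz":-1,"twist":0,"jaw":-1},{"tx":0,"ty":0,"tz":-1,"twist":0,"jaw":-1},{"tx":0,"ty":0,"tz":-1,"twist":0,"jaw":-1}]'
python3 -m creep '[{"tx":0,"ty":0.7,"tz":0,"twist":0,"jaw":-1},{"tx":0,"ty":1,"tz":0,"twist":0,"jaw":-1},{"tx":0,"ty":1,"tz":0,"twist":0,"jaw":-1},{"tx":0,"ty":1,"tz":0,"twist":0,"jaw":-1},{"tx":0,"ty":0.7,"tz":0,"twist":0,"jaw":-1}]'
python3 - <<'E'
from h import *
w=save("wrist_4"); st()
for n,z in dict(jbox=60,gauge=0,plug0=0,flange=0).items():
    for r in spotter.pinpoint("wrist",n)[:3]: print(n,round(r["conf"],2),(np.array(r["point"])*[640,400]).round(),atz(w,r["point"],z).round(1))
for n,z in dict(jbox=110,gauge=42,plug0=18).items():
    for q in spotter.regions_of("wrist",n)[:1]: print(n,q["conf"],rect(w,q["mask"],z))
E
```

```text
time_s: 10.92
eef_pos: [516.2, 394.1, 73.2]
tcp_rot: [-3.141, -0.001, -0.012]
wrist_force: [0.4, -0.1, -0.2]
finger_gap: 0.833
finger_force: 0.0
time_s: 11.33
eef_pos: [515.0, 393.4, 96.5]
tcp_rot: [3.14, 0.004, -0.012]
wrist_force: [-0.6, 0.4, -0.5]
finger_gap: 0.998
finger_force: 0.0
time_s: 11.75
eef_pos: [515.7, 393.9, 225.0]
tcp_rot: [-3.141, -0.001, -0.012]
wrist_force: [-0.3, -0.2, 0.4]
finger_gap: 0.998
finger_force: 0.0
time_s: 12.17
eef_pos: [514.5, 282.2, 223.8]
tcp_rot: [3.142, -0.001, -0.012]
wrist_force: [1.0, 0.9, 0.6]
finger_gap: 1.003
finger_force: 0.0
{'time_s': 12.217, 'eef_pos': [514.862, 280.206, 223.857], 'tcp_rot': [3.141, -0.001, -0.014], 'wrist_force': [0.593, -1.99, 0.781], 'finger_gap': 1.001, 'finger_force': 0.0, 'q': [0.299, 0.459, 1.327, -0.001, 1.355, 1.884]}
jbox 0.56 [210. 184.] [514.3 400.2  60. ]
gauge 0.86 [396. 203.] [474.1 192.1   0. ]
plug0 0.59 [409.  24.] [676.9 187.7   0. ]
flange 0.97 [493. 118.] [576.5  83.8   0. ]
jbox 0.68 (array([520.5, 385.7], dtype=float32), 92.9, 67.7, -0.003)
gauge 0.72 (array([482.6, 202.3], dtype=float32), 77.9, 53.4, 0.952)
plug0 0.56 (array([674.6, 189.1], dtype=float32), 46.4, 36.7, -0.987)
```

View pics/wrist_4.png

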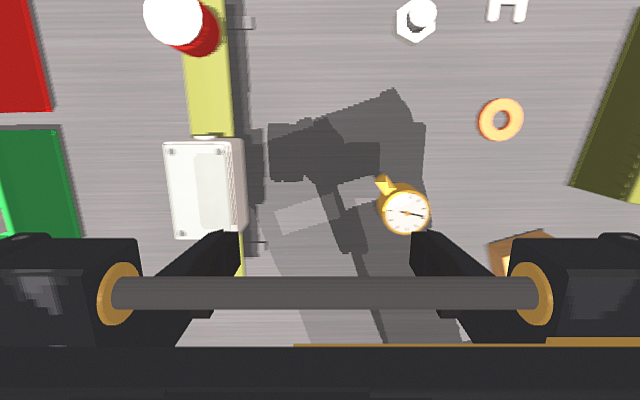

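The box stands square on the ledge (163–245, 137–240). The gauge is at (405,212) with its stem up-left, and the single plug is at (415,20). Next I go over the lock, turned to pinch the fastened bar.

```bash
python3 -m creep '[{"tx":-0.05,"ty":0.8,"tz":0,"twist":0,"jaw":-1},{"tx":-0.05,"ty":1,"tz":0,"twist":0,"jaw":-1},{"tx":-0.05,"ty":1,"tz":0,"twist":0,"jaw":-1},{"tx":-0.05,"ty":1,"tz":0,"twist":0,"jaw":-1},{"tx":-0.05,"ty":1,"tz":0,"twist":0,"jaw":-1}]'
python3 -m creep '[{"tx":-0.05,"ty":1,"tz":0,"twist":0,"jaw":-1},{"tx":-0.05,"ty":1,"tz":0,"twist":0,"jaw":-1},{"tx":-0.05,"ty":1,"tz":0,"twist":0,"jaw":-1},{"tx":-0.05,"ty":1,"tz":0,"twist":0,"jaw":-1},{"tx":-0.05,"ty":1,"tz":0,"twist":0,"jaw":-1}]'
python3 -m creep '[{"tx":-0.05,"ty":1,"tz":0,"twist":0,"jaw":-1},{"tx":-0.05,"ty":1,"tz":0,"twist":0,"jaw":-1},{"tx":-0.05,"ty":1,"tz":0,"twist":0,"jaw":-1},{"tx":-0.05,"ty":1,"tz":0,"twist":0,"jaw":-1},{"tx":-0.05,"ty":1,"tz":0,"twist":0,"jaw":-1}]'
python3 -m creep '[{"tx":-0.05,"ty":0.9,"tz":0,"twist":0,"jaw":-1},{"tx":-0.05,"ty":0.7,"tz":0,"twist":0,"jaw":-1},{"tx":0,"ty":0.3,"tz":0,"twist":0,"jaw":-1},{"tx":0,"ty":0,"tz":0,"twist":-0.074,"jaw":-1},{"tx":0,"ty":0,"tz":0,"twist":-0.074,"jaw":-1}]'
python3 -m creep '[{"tx":0,"ty":0,"tz":0,"twist":-0.074,"jaw":-1},{"tx":0,"ty":0,"tz":0,"twist":-0.074,"jaw":-1},{"tx":0,"ty":0,"tz":0,"twist":-0.074,"jaw":-1},{"tx":0,"ty":0,"tz":0,"twist":-0.074,"jaw":-1},{"tx":0,"ty":0,"tz":0,"twist":-0.074,"jaw":-1}]'
python3 -m creep '[{"tx":0,"ty":0,"tz":0,"twist":-0.074,"jaw":-1},{"tx":0,"ty":0,"tz":0,"twist":-0.074,"jaw":-1},{"tx":0,"ty":0,"tz":0,"twist":-0.074,"jaw":-1},{"tx":0,"ty":0,"tz":0,"twist":-0.074,"jaw":-1},{"tx":0,"ty":0,"tz":0,"twist":-0.074,"jaw":-1}]'
python3 - <<'E'
from h import *
st(); w=save("wrist_5")
for n,z in dict(lock_grip=106.5,door_hinge=70.5).items():
    for r in spotter.pinpoint("wrist",n)[:2]: print(n,round(r["conf"],2),(np.array(r["point"])*[640,400]).round(),atz(w,r["point"],z).round(1))
m=cv2.inRange(w["frame"],(0,0,0),(45,45,45)); 
for q in spotter.regions_of("wrist","lock_grip")[:1]: print(q["conf"],rect(w,q["mask"],118))
go(490.5,-143.2,90,1.375)
E
```

```text
time_s: 12.98
eef_pos: [506.7, 163.6, 222.9]
tcp_rot: [-3.142, 0.0, -0.011]
wrist_force: [0.1, 0.4, 0.2]
finger_gap: 1.0
finger_force: 0.0
time_s: 13.4
eef_pos: [499.2, 38.5, 223.0]
tcp_rot: [-3.142, -0.0, -0.011]
wrist_force: [1.0, -0.6, -0.2]
finger_gap: 0.998
finger_force: 0.0
time_s: 13.82
eef_pos: [491.6, -86.5, 223.0]
tcp_rot: [-3.142, -0.0, -0.011]
wrist_force: [0.6, 0.4, 0.4]
finger_gap: 1.001
finger_force: 0.0
time_s: 14.23
eef_pos: [488.7, -133.0, 222.9]
tcp_rot: [-3.141, 0.0, 0.226]
wrist_force: [0.3, 0.4, 0.4]
finger_gap: 0.997
finger_force: 0.0
time_s: 14.65
eef_pos: [488.8, -132.4, 223.0]
tcp_rot: [-3.141, -0.0, 0.809]
wrist_force: [-0.4, 0.1, 0.6]
finger_gap: 1.002
finger_force: 0.0
time_s: 15.07
eef_pos: [488.8, -132.3, 223.0]
tcp_rot: [-3.142, -0.0, 1.39]
wrist_force: [0.2, 0.1, 0.0]
finger_gap: 0.996
finger_force: 0.0
{'time_s': 15.067, 'eef_pos': [488.8, -132.344, 222.967], 'tcp_rot': [-3.142, -0.0, 1.39], 'wrist_force': [0.243, 0.128, 0.031], 'finger_gap': 0.996, 'finger_force': 0.0, 'q': [-0.496, 0.285, 1.578, 0.0, 1.279, -0.316]}
lock_grip 0.79 [331. 204.] [ 493.  -142.8  106.5]
door_hinge 0.68 [504. 198.] [ 664.9 -178.3   70.5]
0.92 (array([ 490.5, -139.2], dtype=float32), 47.3, 29.1, 1.077)
twist first 0.003 then tx -0.40 ty 0.15 tz 5.32 in calls of 5:  [-0.079, 0.031, 1.064]
```

View pics/wrist_5.png

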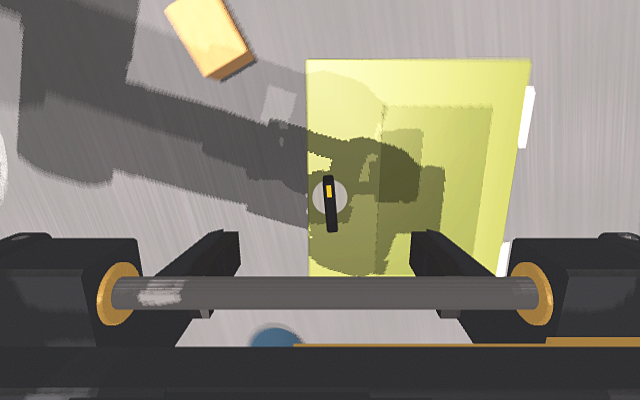

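The bar shows at (323–338, 175–232) and is within a few degrees of the tool's x. The measured lock point (492,-143) matches the hinge and door geometry. Descending to pinch it.

```bash
python3 -m creep '[{"tx":-0.2,"ty":0.08,"tz":0.8,"twist":0.006,"jaw":-1},{"tx":-0.2,"ty":0.08,"tz":1,"twist":0,"jaw":-1},{"tx":0,"ty":0,"tz":1,"twist":0,"jaw":-1},{"tx":0,"ty":0,"tz":0.8,"twist":0,"jaw":-1},{"tx":0,"ty":0,"tz":0.5,"twist":0,"jaw":-0.3}]'
python3 -m creep '[{"tx":0,"ty":0,"tz":0.4,"twist":0,"jaw":-0.3},{"tx":0,"ty":0,"tz":0.4,"twist":0,"jaw":-0.3},{"tx":0,"ty":0,"tz":0.3,"twist":0,"jaw":0},{"tx":0,"ty":0,"tz":0.1,"twist":0,"jaw":0},{"tx":0,"ty":0,"tz":0,"twist":0,"jaw":0}]'
python3 -m creep '[{"tx":0,"ty":0,"tz":0,"twist":0,"jaw":0.3},{"tx":0,"ty":0,"tz":0,"twist":0,"jaw":0.5},{"tx":0,"ty":0,"tz":0,"twist":0,"jaw":1},{"tx":0,"ty":0,"tz":0,"twist":0,"jaw":1},{"tx":0,"ty":0,"tz":0,"twist":0,"jaw":1}]'
python3 -m creep '[{"tx":0,"ty":0,"tz":0,"twist":0,"jaw":1},{"tx":0,"ty":0,"tz":0,"twist":0,"jaw":1},{"tx":0,"ty":0,"tz":0,"twist":0,"jaw":1},{"tx":0,"ty":0,"tz":0,"twist":0,"jaw":1},{"tx":0,"ty":0,"tz":0,"twist":0,"jaw":1}]'
```

```text
time_s: 15.68
eef_pos: [489.8, -143.3, 118.4]
tcp_rot: [-3.139, -0.001, 1.37]
wrist_force: [-0.1, -0.5, -0.5]
finger_gap: 0.948
finger_force: 0.0
time_s: 16.1
eef_pos: [490.5, -143.8, 90.3]
tcp_rot: [-3.141, -0.0, 1.373]
wrist_force: [0.1, 0.1, -0.5]
finger_gap: 0.571
finger_force: 0.0
time_s: 16.52
eef_pos: [490.6, -143.9, 90.7]
tcp_rot: [3.141, 0.0, 1.374]
wrist_force: [0.5, 0.5, 0.1]
finger_gap: 0.188
finger_force: 0.0
time_s: 16.93
eef_pos: [491.3, -144.3, 90.8]
tcp_rot: [3.139, 0.001, 1.374]
wrist_force: [5.2, -1.4, -2.0]
finger_gap: 0.107
finger_force: 30.0
```

```bash
python3 -m creep '[{"tx":0,"ty":0,"tz":0,"twist":-0.04,"jaw":1},{"tx":0,"ty":0,"tz":0,"twist":-0.07,"jaw":1},{"tx":0,"ty":0,"tz":0,"twist":-0.07,"jaw":1},{"tx":0,"ty":0,"tz":0,"twist":-0.07,"jaw":1},{"tx":0,"ty":0,"tz":0,"twist":-0.07,"jaw":1}]'
python3 -m creep '[{"tx":0,"ty":0,"tz":0,"twist":-0.07,"jaw":1},{"tx":0,"ty":0,"tz":0,"twist":-0.07,"jaw":1},{"tx":0,"ty":0,"tz":0,"twist":-0.07,"jaw":1},{"tx":0,"ty":0,"tz":0,"twist":-0.07,"jaw":1},{"tx":0,"ty":0,"tz":0,"twist":-0.07,"jaw":1}]'
python3 -m creep '[{"tx":0,"ty":0,"tz":0,"twist":-0.07,"jaw":1},{"tx":0,"ty":0,"tz":0,"twist":-0.07,"jaw":1},{"tx":0,"ty":0,"tz":0,"twist":-0.07,"jaw":1},{"tx":0,"ty":0,"tz":0,"twist":-0.07,"jaw":1},{"tx":0,"ty":0,"tz":0,"twist":-0.05,"jaw":1}]'
python3 -c "
from h import *
st(); print(manip.observe()['ft_torque'])"
```

```text
time_s: 17.35
eef_pos: [492.0, -144.3, 90.8]
tcp_rot: [3.138, 0.003, 1.881]
wrist_force: [10.7, -0.6, -5.0]
finger_gap: 0.111
finger_force: 30.0
time_s: 17.77
eef_pos: [492.7, -143.9, 90.8]
tcp_rot: [3.138, 0.005, 2.431]
wrist_force: [15.0, 3.5, -5.7]
finger_gap: 0.113
finger_force: 30.0
time_s: 18.18
eef_pos: [492.9, -143.2, 90.8]
tcp_rot: [3.14, 0.007, 2.949]
wrist_force: [14.1, 6.3, -6.0]
finger_gap: 0.114
finger_force: 30.0
{'time_s': 18.183, 'eef_pos': [492.943, -143.196, 90.816], 'tcp_rot': [3.14, 0.007, 2.949], 'wrist_force': [14.148, 6.349, -6.002], 'finger_gap': 0.114, 'finger_force': 30.025, 'q': [-0.513, 0.454, 1.718, 0.005, 0.964, -1.894]}
[ 1.19526279 -2.29282845 -0.14291809]
```

```bash
python3 -m creep '[{"tx":-0.24,"ty":0,"tz":-0.7,"twist":0,"jaw":1},{"tx":-0.25,"ty":0,"tz":-0.68,"twist":0,"jaw":1},{"tx":-0.32,"ty":0,"tz":-0.66,"twist":0,"jaw":1},{"tx":-0.38,"ty":0,"tz":-0.62,"twist":0,"jaw":1},{"tx":-0.44,"ty":0,"tz":-0.58,"twist":0,"jaw":1}]'
python3 - <<'E'
from h import *
st(); c=save("scene_6")
E
```

```text
time_s: 18.6
eef_pos: [528.6, -150.2, 170.7]
tcp_rot: [3.139, -0.008, 2.945]
wrist_force: [-3.3, 4.2, -6.5]
finger_gap: 0.111
finger_force: 30.0
{'time_s': 18.6, 'eef_pos': [528.639, -150.157, 170.722], 'tcp_rot': [3.139, -0.008, 2.945], 'wrist_force': [-3.319, 4.232, -6.515], 'finger_gap': 0.111, 'finger_force': 29.999, 'q': [-0.49, 0.431, 1.514, 0.001, 1.205, -1.865]}
```

View pics/scene_6.png

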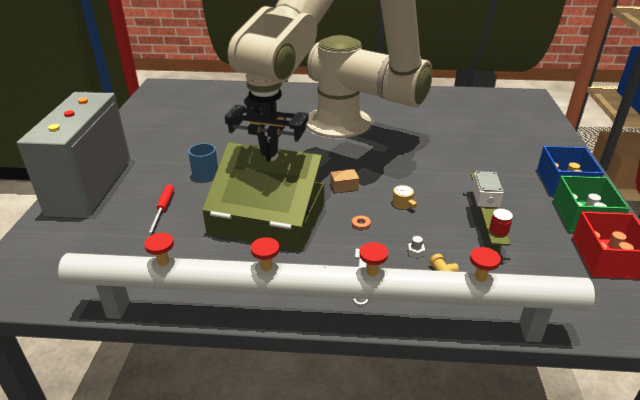

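The door is lifting at (265,170) with the handle held; the box stays on the ledge at (487,188). Continuing along the arc.

```bash
python3 -m creep '[{"tx":-0.5,"ty":0,"tz":-0.53,"twist":0,"jaw":1},{"tx":-0.54,"ty":0,"tz":-0.48,"twist":0,"jaw":1},{"tx":-0.59,"ty":0,"tz":-0.42,"twist":0,"jaw":1},{"tx":-0.63,"ty":0,"tz":-0.36,"twist":0,"jaw":1},{"tx":-0.66,"ty":0,"tz":-0.3,"twist":0,"jaw":1}]'
python3 -m creep '[{"tx":-0.69,"ty":0,"tz":-0.23,"twist":0,"jaw":1},{"tx":-0.71,"ty":0,"tz":-0.16,"twist":0,"jaw":1},{"tx":-0.72,"ty":0,"tz":-0.08,"twist":0,"jaw":1},{"tx":-0.72,"ty":0,"tz":-0.02,"twist":0,"jaw":1},{"tx":-0.72,"ty":0,"tz":0.06,"twist":0,"jaw":1}]'
python3 -m creep '[{"tx":0,"ty":0,"tz":0,"twist":0,"jaw":1},{"tx":0,"ty":0,"tz":0,"twist":0,"jaw":1},{"tx":0,"ty":0,"tz":0,"twist":0,"jaw":1},{"tx":0,"ty":0,"tz":0,"twist":0,"jaw":1},{"tx":0,"ty":0,"tz":0,"twist":0,"jaw":1}]'
```

```text
time_s: 19.07
eef_pos: [601.2, -164.6, 223.7]
tcp_rot: [3.139, -0.006, 2.945]
wrist_force: [-5.3, 5.3, -2.1]
finger_gap: 0.107
finger_force: 30.0
time_s: 19.48
eef_pos: [689.4, -182.2, 234.9]
tcp_rot: [3.14, -0.003, 2.945]
wrist_force: [-5.4, 5.6, 3.6]
finger_gap: 0.108
finger_force: 30.0
time_s: 19.9
eef_pos: [690.0, -182.4, 234.6]
tcp_rot: [3.14, 0.002, 2.946]
wrist_force: [4.1, 4.3, 0.7]
finger_gap: 0.11
finger_force: 30.0
```

```bash
python3 -m creep '[{"tx":0,"ty":0,"tz":0,"twist":0,"jaw":-0.2},{"tx":0,"ty":0,"tz":0,"twist":0,"jaw":-0.2},{"tx":0,"ty":0,"tz":0,"twist":0,"jaw":-0.2},{"tx":0,"ty":0,"tz":0,"twist":0,"jaw":-0.2},{"tx":0,"ty":0,"tz":0,"twist":0,"jaw":-0.2}]'
python3 -m creep '[{"tx":0,"ty":0,"tz":-0.4,"twist":0,"jaw":-0.2},{"tx":0,"ty":0,"tz":-0.7,"twist":0,"jaw":-0.2},{"tx":0,"ty":0,"tz":-0.8,"twist":0,"jaw":-0.2},{"tx":0,"ty":0,"tz":-0.8,"twist":0,"jaw":-0.2},{"tx":0,"ty":0,"tz":-0.5,"twist":0,"jaw":-0.2}]'
python3 -c "
from h import *
st()
c=read_camera('scene')
for n in ('lock_grip',):
    for r in spotter.pinpoint('scene',n)[:2]: print(r['conf'],np.array(r['point'])*[640,400],atz(c,r['point'],253))"
```

```text
time_s: 20.32
eef_pos: [689.2, -183.7, 234.4]
tcp_rot: [-3.142, -0.0, 2.944]
wrist_force: [0.7, -0.2, 0.5]
finger_gap: 0.468
finger_force: 0.0
time_s: 20.73
eef_pos: [689.3, -183.6, 317.9]
tcp_rot: [-3.141, 0.003, 2.944]
wrist_force: [0.5, -0.2, 0.8]
finger_gap: 0.602
finger_force: 0.0
{'time_s': 20.733, 'eef_pos': [689.269, -183.617, 317.851], 'tcp_rot': [-3.141, 0.003, 2.944], 'wrist_force': [0.451, -0.211, 0.847], 'finger_gap': 0.602, 'finger_force': 0.0, 'q': [-0.424, 0.774, 0.573, -0.0, 1.792, -1.798]}
0.79 [242.112 156.08 ] [ 686.04640551 -178.39924552  253.        ]
0.61 [360.32 277.48] [1039.07732361   74.56666236  253.        ]
```

```bash
python3 -m creep '[{"tx":0.8,"ty":0.7,"tz":0,"twist":0,"jaw":-1},{"tx":0.97,"ty":0.94,"tz":0,"twist":0,"jaw":-1},{"tx":0.97,"ty":0.94,"tz":0,"twist":0,"jaw":-1},{"tx":0.97,"ty":0.94,"tz":0,"twist":0,"jaw":-1},{"tx":0.97,"ty":0.94,"tz":0,"twist":0,"jaw":-1}]'
python3 -m creep '[{"tx":0.97,"ty":0.94,"tz":0,"twist":0,"jaw":-1},{"tx":0.97,"ty":0.94,"tz":0,"twist":0,"jaw":-1},{"tx":0.97,"ty":0.94,"tz":0,"twist":0,"jaw":-1},{"tx":0.97,"ty":0.94,"tz":0,"twist":0,"jaw":-1},{"tx":0.97,"ty":0.94,"tz":0,"twist":0,"jaw":-1}]'
python3 -m creep '[{"tx":0.97,"ty":0.94,"tz":0,"twist":0,"jaw":-1},{"tx":0.97,"ty":0.94,"tz":0,"twist":0,"jaw":-1},{"tx":0.9,"ty":0.9,"tz":0,"twist":0,"jaw":-1},{"tx":0,"ty":0,"tz":0,"twist":0.075,"jaw":-1},{"tx":0,"ty":0,"tz":0,"twist":0.075,"jaw":-1}]'
python3 -m creep '[{"tx":0,"ty":0,"tz":0.2,"twist":0.075,"jaw":-1},{"tx":0,"ty":0,"tz":0.2,"twist":0.075,"jaw":-1},{"tx":0,"ty":0,"tz":0.2,"twist":0.075,"jaw":-1},{"tx":0,"ty":0,"tz":0.2,"twist":0.075,"jaw":-1},{"tx":0,"ty":0,"tz":0.2,"twist":0.075,"jaw":-1}]'
python3 -m creep '[{"tx":0,"ty":0,"tz":0.2,"twist":0.075,"jaw":-1},{"tx":0,"ty":0,"tz":0.2,"twist":0.075,"jaw":-1},{"tx":0,"ty":0,"tz":0.2,"twist":0.075,"jaw":-1},{"tx":0,"ty":0,"tz":0.2,"twist":0.075,"jaw":-1},{"tx":0,"ty":0,"tz":0.2,"twist":0.075,"jaw":-1}]'
python3 -m creep '[{"tx":0,"ty":0,"tz":0.3,"twist":0.075,"jaw":-1},{"tx":0,"ty":0,"tz":0.3,"twist":0.075,"jaw":-1},{"tx":0,"ty":0,"tz":0.3,"twist":0.075,"jaw":-1},{"tx":0,"ty":0,"tz":0.3,"twist":0.075,"jaw":-1},{"tx":0,"ty":0,"tz":0.3,"twist":0.075,"jaw":-1}]'
python3 - <<'E'
from h import *
st(); w=save("wrist_7")
for n,z in dict(gauge=0,plug0=0,flange=0).items():
    for r in spotter.pinpoint("wrist",n)[:2]: print(n,round(r["conf"],2),(np.array(r["point"])*[640,400]).round(),atz(w,r["point"],z).round(1))
for q in spotter.regions_of("wrist","gauge")[:1]: print(q["conf"],rect(w,q["mask"],42),rect(w,q["mask"],21))
c=read_camera("top")
for n in("gauge","plug0"):
    for r in spotter.pinpoint("top",n)[:2]: print("top",n,round(r["conf"],2),atz(c,r["point"],0).round(1))
E
```

```text
time_s: 21.25
eef_pos: [594.8, -50.1, 313.6]
tcp_rot: [3.141, -0.001, 2.944]
wrist_force: [0.3, 0.2, -0.7]
finger_gap: 0.955
finger_force: 0.0
time_s: 21.67
eef_pos: [498.9, 88.8, 313.8]
tcp_rot: [-3.141, -0.001, 2.944]
wrist_force: [0.0, 0.9, -0.0]
finger_gap: 0.999
finger_force: 0.0
time_s: 22.08
eef_pos: [443.2, 170.9, 314.2]
tcp_rot: [-3.141, -0.0, 2.706]
wrist_force: [0.0, -0.1, 0.2]
finger_gap: 1.002
finger_force: 0.0
time_s: 22.5
eef_pos: [444.0, 169.6, 288.5]
tcp_rot: [-3.141, -0.0, 2.114]
wrist_force: [1.3, -0.3, 0.1]
finger_gap: 1.002
finger_force: 0.0
time_s: 22.92
eef_pos: [444.0, 169.6, 263.5]
tcp_rot: [-3.14, 0.0, 1.525]
wrist_force: [-0.2, 0.7, 0.9]
finger_gap: 1.004
finger_force: 0.0
time_s: 23.33
eef_pos: [443.9, 169.6, 226.0]
tcp_rot: [-3.141, 0.001, 0.936]
wrist_force: [1.3, 0.7, 0.5]
finger_gap: 0.999
finger_force: 0.0
{'time_s': 23.333, 'eef_pos': [443.913, 169.596, 225.977], 'tcp_rot': [-3.141, 0.001, 0.936], 'wrist_force': [1.295, 0.726, 0.531], 'finger_gap': 0.999, 'finger_force': 0.0, 'q': [0.118, 0.215, 1.66, -0.0, 1.268, 0.753]}
gauge 0.73 [334. 141.] [475.3 192.7   0. ]
plug0 0.61 [474.  17.] [675.8 211.2   0. ]
flange 0.77 [452. 164.] [575.5  84.2   0. ]
0.84 (array([483.6, 193.5], dtype=float32), 68.9, 53.0, 0.176) (array([483.6, 191.6], dtype=float32), 73.2, 56.4, 0.176)
top plug0 0.64 [662.8 212.8   0. ]
```

View pics/wrist_7.png

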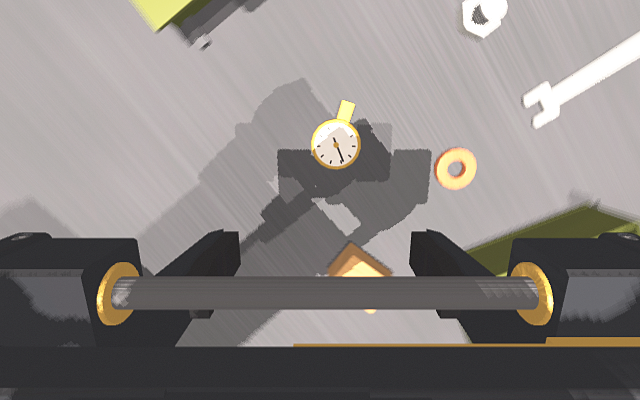

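The gauge dial is at (337,143) with its stem up and slightly right at (346,110); the plug has been knocked a bit and is now at (484,15). I'll grasp the gauge across the case.

```bash
python3 - <<'E'
from h import *
w=read_camera("wrist")
print(atz(w,(337/640,143/400),42),atz(w,(346/640,102/400),28)); go(475,191.5,12,0.74)
E
```

```text
[478.13490679 192.94634289  42.        ] [511.06493603 221.7142416   28.        ]
twist first 0.129 then tx 1.49 ty 0.18 tz 8.61 in calls of 5:  [0.298, 0.036, 1.722]
```

```bash
python3 -m creep '[{"tx":0,"ty":0,"tz":0.6,"twist":0.065,"jaw":-1},{"tx":0,"ty":0,"tz":0.9,"twist":0.065,"jaw":-1},{"tx":0.5,"ty":0.06,"tz":0.9,"twist":0,"jaw":-1},{"tx":0.58,"ty":0.07,"tz":0.9,"twist":0,"jaw":-1},{"tx":0.5,"ty":0.06,"tz":0.9,"twist":0,"jaw":-1}]'
python3 -m creep '[{"tx":0,"ty":0,"tz":0.9,"twist":0,"jaw":-1},{"tx":0,"ty":0,"tz":0.9,"twist":0,"jaw":-1},{"tx":0,"ty":0,"tz":0.9,"twist":0,"jaw":-1},{"tx":0,"ty":0,"tz":0.8,"twist":0,"jaw":-1},{"tx":0,"ty":0,"tz":0.5,"twist":0,"jaw":-1}]'
python3 -m creep '[{"tx":0,"ty":0,"tz":0.3,"twist":0,"jaw":-1},{"tx":0,"ty":0,"tz":0.1,"twist":0,"jaw":-1},{"tx":0,"ty":0,"tz":0,"twist":0,"jaw":0.5},{"tx":0,"ty":0,"tz":0,"twist":0,"jaw":0.5},{"tx":0,"ty":0,"tz":0,"twist":0,"jaw":0.5}]'
python3 -m creep '[{"tx":0,"ty":0,"tz":0,"twist":0,"jaw":0.5},{"tx":0,"ty":0,"tz":0,"twist":0,"jaw":0.5},{"tx":0,"ty":0,"tz":0,"twist":0,"jaw":0.5},{"tx":0,"ty":0,"tz":0,"twist":0,"jaw":0.5},{"tx":0,"ty":0,"tz":0,"twist":0,"jaw":0.5}]'
```

```text
time_s: 24.2
eef_pos: [477.5, 193.1, 121.2]
tcp_rot: [3.141, -0.001, 0.738]
wrist_force: [0.4, -0.5, -0.3]
finger_gap: 0.997
finger_force: 0.0
time_s: 24.62
eef_pos: [476.2, 192.6, 20.2]
tcp_rot: [-3.14, 0.002, 0.739]
wrist_force: [1.0, -0.0, 0.4]
finger_gap: 0.998
finger_force: 0.0
time_s: 25.03
eef_pos: [477.4, 192.9, 12.9]
tcp_rot: [3.141, -0.001, 0.738]
wrist_force: [0.1, 0.5, -0.3]
finger_gap: 0.798
finger_force: 0.0
time_s: 25.45
eef_pos: [477.0, 192.9, 12.4]
tcp_rot: [3.141, -0.0, 0.738]
wrist_force: [-1.3, 0.8, 5.2]
finger_gap: 0.605
finger_force: 30.0
```

```bash
python3 -m creep '[{"tx":0,"ty":0,"tz":-0.5,"twist":0,"jaw":0.5},{"tx":0,"ty":0,"tz":-0.9,"twist":0,"jaw":0.5},{"tx":0,"ty":0,"tz":-1,"twist":0,"jaw":0.5},{"tx":0,"ty":0,"tz":-1,"twist":0,"jaw":0.5},{"tx":0,"ty":0,"tz":-1,"twist":0,"jaw":0.5}]'
python3 -m creep '[{"tx":0,"ty":0,"tz":-0.8,"twist":-0.05,"jaw":0.5},{"tx":0,"ty":0,"tz":-0.6,"twist":-0.07,"jaw":0.5},{"tx":0,"ty":0,"tz":-0.2,"twist":-0.07,"jaw":0.5},{"tx":0,"ty":0,"tz":0,"twist":-0.07,"jaw":0.5},{"tx":0,"ty":0,"tz":0,"twist":-0.07,"jaw":0.5}]'
python3 -m creep '[{"tx":0,"ty":0,"tz":0,"twist":-0.07,"jaw":0.5},{"tx":-0.6,"ty":0.3,"tz":0,"twist":0,"jaw":0.5},{"tx":-0.9,"ty":0.44,"tz":0,"twist":0,"jaw":0.5},{"tx":-0.9,"ty":0.44,"tz":0,"twist":0,"jaw":0.5},{"tx":-0.9,"ty":0.44,"tz":0,"twist":0,"jaw":0.5}]'
python3 -m creep '[{"tx":-0.9,"ty":0.44,"tz":0,"twist":0,"jaw":0.5},{"tx":-0.9,"ty":0.44,"tz":0,"twist":0,"jaw":0.5},{"tx":-0.9,"ty":0.44,"tz":0,"twist":0,"jaw":0.5},{"tx":-0.9,"ty":0.44,"tz":0,"twist":0,"jaw":0.5},{"tx":-0.9,"ty":0.44,"tz":0,"twist":0,"jaw":0.5}]'
python3 -m creep '[{"tx":-0.9,"ty":0.44,"tz":0,"twist":0,"jaw":0.5},{"tx":-0.8,"ty":0.4,"tz":0,"twist":0,"jaw":0.5},{"tx":-0.6,"ty":0.3,"tz":0,"twist":0,"jaw":0.5},{"tx":0,"ty":0,"tz":0,"twist":0,"jaw":0.5},{"tx":0,"ty":0,"tz":0,"twist":0,"jaw":0.5}]'
python3 - <<'E'
from h import *
go(554.2,-99.2,100,1.375)
st(); w=save("wrist_8"); c=save("top_8")
cv2.imwrite("pics/both8.png",np.vstack([cv2.resize(w["frame"],(560,350)),cv2.resize(c["frame"][130:255,280:480],(400,250))[:, :].copy() if 0 else cv2.resize(c["frame"][130:240,290:470],(560,250))]))
E
```

```text
time_s: 25.87
eef_pos: [476.5, 192.6, 122.7]
tcp_rot: [-3.141, 0.001, 0.738]
wrist_force: [0.2, -0.2, -3.0]
finger_gap: 0.606
finger_force: 30.0
time_s: 26.28
eef_pos: [476.8, 192.7, 162.0]
tcp_rot: [3.141, 0.0, 1.261]
wrist_force: [-1.6, 0.1, -2.3]
finger_gap: 0.602
finger_force: 30.0
time_s: 26.7
eef_pos: [499.6, 102.8, 161.6]
tcp_rot: [-3.141, 0.0, 1.367]
wrist_force: [0.1, -0.2, -1.5]
finger_gap: 0.603
finger_force: 30.0
time_s: 27.12
eef_pos: [530.6, -18.8, 161.5]
tcp_rot: [-3.141, 0.0, 1.366]
wrist_force: [1.0, -0.1, -1.6]
finger_gap: 0.606
finger_force: 30.0
time_s: 27.53
eef_pos: [546.6, -80.0, 161.4]
tcp_rot: [-3.14, -0.0, 1.365]
wrist_force: [0.4, 0.6, -1.6]
finger_gap: 0.605
finger_force: 30.0
twist first -0.007 then tx -0.69 ty 0.45 tz 2.46 in calls of 5:  [-0.139, 0.089, 0.491]
{'time_s': 27.533, 'eef_pos': [546.619, -80.013, 161.392], 'tcp_rot': [-3.14, -0.0, 1.365], 'wrist_force': [0.354, 0.59, -1.569], 'finger_gap': 0.605, 'finger_force': 30.0, 'q': [-0.357, 0.443, 1.521, 0.0, 1.178, -0.151]}
```

View pics/both8.png

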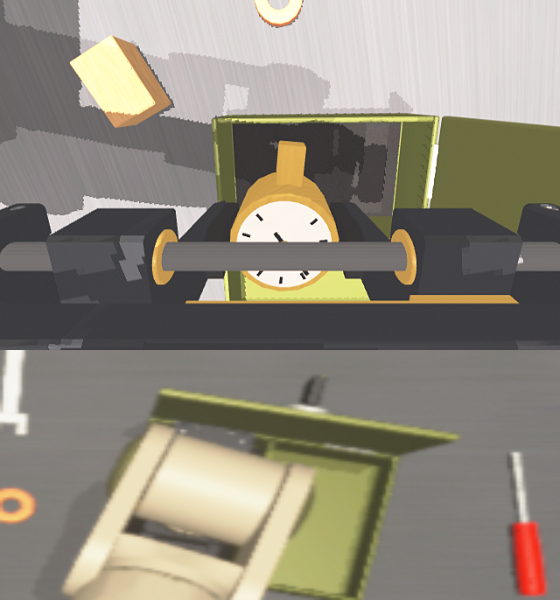

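The gauge hangs dial up at (285,245) with its stem to the left wall, above the open left bay; the door is upright. A wall-corner check before lowering:

```bash
python3 - <<'E'
from h import *
w=read_camera("wrist")
a,b=[atz(w,(u/.875/640,117/.875/400),70)[:2] for u in(214,437)]
print(a,b,np.hypot(*(a-b))); d=(b-a)/np.hypot(*(b-a)); print("yaw",np.arctan2(d[1],d[0])); n=np.array([-d[1],d[0]]); print("origin",(a+b)/2-125*n)
E
```

```text
[497.55819404 -14.5957068 ] [687.99275656 -53.7508128 ] 194.41822170468214
yaw -0.20278319771045894
origin [ 567.60094069 -156.61199063]
```

```bash
python3 -m creep '[{"tx":-0.35,"ty":0.22,"tz":0.3,"twist":-0.006,"jaw":0.5},{"tx":-0.32,"ty":0.22,"tz":0.6,"twist":0,"jaw":0.5},{"tx":0,"ty":0,"tz":0.8,"twist":0,"jaw":0.5},{"tx":0,"ty":0,"tz":0.8,"twist":0,"jaw":0.5},{"tx":0,"ty":0,"tz":0.6,"twist":0,"jaw":0.5}]'
python3 -m creep '[{"tx":0,"ty":0,"tz":0.6,"twist":0,"jaw":0.5},{"tx":0,"ty":0,"tz":0.6,"twist":0,"jaw":0.5},{"tx":0,"ty":0,"tz":0.5,"twist":0,"jaw":0.5},{"tx":0,"ty":0,"tz":0.3,"twist":0,"jaw":0.5},{"tx":0,"ty":0,"tz":0.2,"twist":0,"jaw":0.5}]'
python3 -m creep '[{"tx":0,"ty":0,"tz":0.1,"twist":0,"jaw":0.5},{"tx":0,"ty":0,"tz":0.06,"twist":0,"jaw":0.5},{"tx":0,"ty":0,"tz":0.04,"twist":0,"jaw":0.5},{"tx":0,"ty":0,"tz":0,"twist":0,"jaw":0.5},{"tx":0,"ty":0,"tz":0,"twist":0,"jaw":0.5}]'
```

```text
time_s: 28.1
eef_pos: [553.9, -98.2, 82.4]
tcp_rot: [-3.14, -0.0, 1.376]
wrist_force: [0.3, -0.0, -2.5]
finger_gap: 0.607
finger_force: 30.0
time_s: 28.52
eef_pos: [554.0, -98.2, 28.3]
tcp_rot: [-3.14, -0.0, 1.376]
wrist_force: [-0.2, -0.1, -2.1]
finger_gap: 0.605
finger_force: 30.0
time_s: 28.93
eef_pos: [554.6, -98.4, 24.9]
tcp_rot: [3.141, 0.0, 1.375]
wrist_force: [-0.5, -0.7, -2.1]
finger_gap: 0.605
finger_force: 30.0
```

Down 6 mm more, then release with the jaws part open and retreat.

```bash
python3 -m creep '[{"tx":0,"ty":0,"tz":0.1,"twist":0,"jaw":0.5},{"tx":0,"ty":0,"tz":0.08,"twist":0,"jaw":0.5},{"tx":0,"ty":0,"tz":0.06,"twist":0,"jaw":0.5},{"tx":0,"ty":0,"tz":0,"twist":0,"jaw":0.5},{"tx":0,"ty":0,"tz":0,"twist":0,"jaw":0.5}]'
python3 -m creep '[{"tx":0,"ty":0,"tz":0.02,"twist":0,"jaw":0.5},{"tx":0,"ty":0,"tz":0,"twist":0,"jaw":-0.7},{"tx":0,"ty":0,"tz":0,"twist":0,"jaw":-0.7},{"tx":0,"ty":0,"tz":0,"twist":0,"jaw":-0.7},{"tx":0,"ty":0,"tz":0,"twist":0,"jaw":-0.7}]'
python3 -m creep '[{"tx":0,"ty":0,"tz":-0.3,"twist":0,"jaw":-0.7},{"tx":0,"ty":0,"tz":-0.8,"twist":0,"jaw":-0.7},{"tx":0,"ty":0,"tz":-1,"twist":0,"jaw":-0.7},{"tx":0,"ty":0,"tz":-1,"twist":0,"jaw":-0.7},{"tx":0,"ty":0,"tz":-1,"twist":0,"jaw":-0.7}]'
python3 -m creep '[{"tx":0,"ty":0,"tz":-1,"twist":0,"jaw":-1},{"tx":0,"ty":0,"tz":-1,"twist":0,"jaw":-1},{"tx":0,"ty":0,"tz":0,"twist":0,"jaw":-1},{"tx":0,"ty":0,"tz":0,"twist":0,"jaw":-1},{"tx":0,"ty":0,"tz":0,"twist":0,"jaw":-1}]'
python3 - <<'E'
from h import *
w=save("wrist_9")
for r in spotter.pinpoint("wrist","gauge")[:2]: print(r["conf"],np.array(r["point"])*[640,400],atz(w,r["point"],6))
c=read_camera("top")
for r in spotter.pinpoint("top","plug0")[:2]: print(r["conf"],atz(c,r["point"],0))
go(640,150,220,0.3)
E
```

```text
time_s: 29.35
eef_pos: [554.3, -98.3, 18.4]
tcp_rot: [-3.141, -0.0, 1.375]
wrist_force: [1.2, 0.1, -2.1]
finger_gap: 0.607
finger_force: 30.0
time_s: 29.77
eef_pos: [554.5, -98.4, 18.2]
tcp_rot: [3.141, 0.0, 1.375]
wrist_force: [-0.9, -0.3, -0.1]
finger_gap: 0.848
finger_force: 0.0
time_s: 30.18
eef_pos: [554.2, -98.3, 122.3]
tcp_rot: [3.141, 0.0, 1.375]
wrist_force: [-0.4, 0.3, 0.6]
finger_gap: 0.848
finger_force: 0.0
time_s: 30.6
eef_pos: [553.9, -98.1, 169.9]
tcp_rot: [-3.141, -0.0, 1.375]
wrist_force: [-0.1, -0.1, -0.7]
finger_gap: 0.999
finger_force: 0.0
0.72 [323.328 182.88 ] [552.60760427 -98.49948716   6.        ]
0.66 [674.40965754 208.69421278   0.        ]
twist first 0.685 then tx 6.22 ty -8.47 tz -2.02 in calls of 5:  [1.244, -1.694, -0.404]
```

View pics/wrist_9.png

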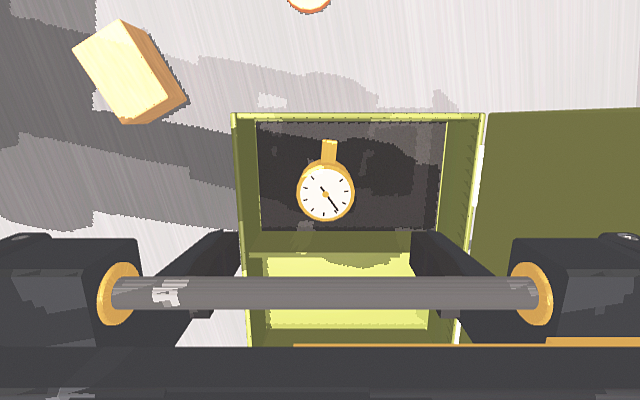

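The gauge lies dial up on the liner at (325,190). Next is the plug, now near (674,210); I'll clear the door's side first, then go over.

```bash
python3 -m creep '[{"tx":0.7,"ty":0,"tz":-0.4,"twist":0,"jaw":-0.3},{"tx":1,"ty":0,"tz":-0.4,"twist":0,"jaw":-0.3},{"tx":1,"ty":0,"tz":-0.4,"twist":0,"jaw":-0.3},{"tx":1,"ty":0,"tz":-0.4,"twist":0,"jaw":-0.3},{"tx":1,"ty":0,"tz":-0.4,"twist":0,"jaw":-0.3}]'
python3 -m creep '[{"tx":1,"ty":0,"tz":0,"twist":0,"jaw":-0.3},{"tx":1,"ty":0,"tz":0,"twist":0,"jaw":-0.3},{"tx":1,"ty":0.5,"tz":0,"twist":0,"jaw":-0.3},{"tx":1,"ty":0.6,"tz":0,"twist":0,"jaw":-0.3},{"tx":1,"ty":0.6,"tz":0,"twist":0,"jaw":-0.3}]'
python3 -m creep '[{"tx":1,"ty":0.6,"tz":0,"twist":0,"jaw":-0.3},{"tx":0.4,"ty":0.3,"tz":0,"twist":0,"jaw":-0.3},{"tx":0,"ty":0,"tz":0,"twist":0,"jaw":-0.3},{"tx":0,"ty":0,"tz":0,"twist":0,"jaw":-0.3},{"tx":0,"ty":0,"tz":0,"twist":0,"jaw":-0.3}]'
python3 - <<'E'
from h import *
st(); w=save("wrist_10")
for r in spotter.pinpoint("wrist","plug0")[:2]: print(r["conf"],np.array(r["point"])*[640,400],atz(w,r["point"],0))
for q in spotter.regions_of("wrist","plug0")[:1]: print(q["conf"],rect(w,q["mask"],18),rect(w,q["mask"],0))
E
```

```text
time_s: 31.22
eef_pos: [577.1, 18.1, 220.3]
tcp_rot: [-3.14, -0.0, 1.375]
wrist_force: [-0.5, 0.0, 0.1]
finger_gap: 0.663
finger_force: 0.0
time_s: 31.63
eef_pos: [643.6, 132.6, 220.0]
tcp_rot: [-3.141, 0.0, 1.375]
wrist_force: [1.2, -1.2, -0.0]
finger_gap: 0.651
finger_force: 0.0
time_s: 32.05
eef_pos: [671.5, 160.5, 220.2]
tcp_rot: [-3.141, 0.0, 1.375]
wrist_force: [-0.1, 0.2, 0.3]
finger_gap: 0.648
finger_force: 0.0
{'time_s': 32.05, 'eef_pos': [671.539, 160.517, 220.152], 'tcp_rot': [-3.141, 0.0, 1.375], 'wrist_force': [-0.103, 0.161, 0.301], 'finger_gap': 0.648, 'finger_force': 0.0, 'q': [0.065, 0.712, 0.925, -0.0, 1.505, 0.262]}
0.86 [319.68 126.6 ] [676.48603369 214.99743053   0.        ]
0.95 (array([675.4, 212.3], dtype=float32), 38.1, 36.6, -0.98) (array([675. , 211.6], dtype=float32), 40.1, 38.5, -0.98)
```

View pics/wrist_10.png

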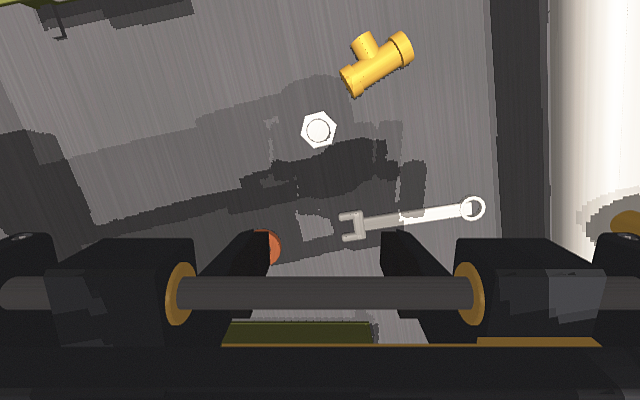

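The plug stands upright at (318,130), clear of the tee at (375,65) and the wrench at (410,215); its 37 mm hex size agrees. Descending on the shank.

```bash
python3 -m creep '[{"tx":0.5,"ty":-0.06,"tz":0.6,"twist":0,"jaw":-0.3},{"tx":0.5,"ty":-0.06,"tz":0.8,"twist":0,"jaw":-0.3},{"tx":0.5,"ty":-0.07,"tz":0.9,"twist":0,"jaw":-0.3},{"tx":0.4,"ty":-0.07,"tz":0.9,"twist":0,"jaw":-0.3},{"tx":0.19,"ty":0,"tz":0.9,"twist":0,"jaw":-0.3}]'
python3 -m creep '[{"tx":0,"ty":0,"tz":0.9,"twist":0,"jaw":-0.3},{"tx":0,"ty":0,"tz":0.9,"twist":0,"jaw":-0.3},{"tx":0,"ty":0,"tz":0.8,"twist":0,"jaw":-0.3},{"tx":0,"ty":0,"tz":0.8,"twist":0,"jaw":-0.3},{"tx":0,"ty":0,"tz":0.5,"twist":0,"jaw":-0.3}]'
python3 -m creep '[{"tx":0,"ty":0,"tz":0.3,"twist":0,"jaw":-0.3},{"tx":0,"ty":0,"tz":0.1,"twist":0,"jaw":-0.3},{"tx":0,"ty":0,"tz":0,"twist":0,"jaw":-0.3},{"tx":0,"ty":0,"tz":0,"twist":0,"jaw":1},{"tx":0,"ty":0,"tz":0,"twist":0,"jaw":1}]'
python3 -m creep '[{"tx":0,"ty":0,"tz":0,"twist":0,"jaw":1},{"tx":0,"ty":0,"tz":0,"twist":0,"jaw":1},{"tx":0,"ty":0,"tz":0,"twist":0,"jaw":1},{"tx":0,"ty":0,"tz":0,"twist":0,"jaw":1},{"tx":0,"ty":0,"tz":0,"twist":0,"jaw":1}]'
```

```text
time_s: 32.62
eef_pos: [675.4, 214.6, 117.4]
tcp_rot: [3.141, -0.0, 1.376]
wrist_force: [0.5, 0.1, -0.2]
finger_gap: 0.647
finger_force: 0.0
time_s: 33.03
eef_pos: [674.9, 213.1, 18.6]
tcp_rot: [-3.139, 0.001, 1.375]
wrist_force: [-0.5, -0.1, 0.4]
finger_gap: 0.648
finger_force: 0.0
time_s: 33.45
eef_pos: [676.4, 213.9, 11.8]
tcp_rot: [3.14, -0.001, 1.375]
wrist_force: [-0.2, 0.5, 0.0]
finger_gap: 0.52
finger_force: 0.0
time_s: 33.87
eef_pos: [676.0, 213.9, 11.5]
tcp_rot: [3.141, -0.0, 1.375]
wrist_force: [-2.0, 0.0, 5.7]
finger_gap: 0.429
finger_force: 30.0
```

```bash
python3 -m creep '[{"tx":0,"ty":0,"tz":-0.5,"twist":0,"jaw":1},{"tx":0,"ty":0,"tz":-0.9,"twist":0,"jaw":1},{"tx":0,"ty":0,"tz":-1,"twist":0,"jaw":1},{"tx":0,"ty":0,"tz":-1,"twist":0,"jaw":1},{"tx":0,"ty":0,"tz":-1,"twist":0,"jaw":1}]'
python3 -m creep '[{"tx":-0.4,"ty":-0.6,"tz":-0.9,"twist":0,"jaw":1},{"tx":-0.7,"ty":-0.6,"tz":-0.7,"twist":0,"jaw":1},{"tx":-1,"ty":-0.6,"tz":-0.3,"twist":0,"jaw":1},{"tx":-1,"ty":-0.56,"tz":0,"twist":0,"jaw":1},{"tx":-1,"ty":0,"tz":0,"twist":0,"jaw":1}]'
python3 -m creep '[{"tx":-1,"ty":0,"tz":0,"twist":0,"jaw":1},{"tx":-1,"ty":0,"tz":0,"twist":0,"jaw":1},{"tx":-1,"ty":0,"tz":0,"twist":0,"jaw":1},{"tx":-1,"ty":0,"tz":0,"twist":0,"jaw":1},{"tx":-1,"ty":0,"tz":0,"twist":0,"jaw":1}]'
python3 -m creep '[{"tx":-1,"ty":0,"tz":0,"twist":0,"jaw":1},{"tx":-1,"ty":0,"tz":0,"twist":0,"jaw":1},{"tx":-1,"ty":0,"tz":0,"twist":0,"jaw":1},{"tx":-1,"ty":0,"tz":0,"twist":0,"jaw":1},{"tx":-1,"ty":0,"tz":0,"twist":0,"jaw":1}]'
python3 -m creep '[{"tx":-1,"ty":0,"tz":0,"twist":0,"jaw":1},{"tx":-1,"ty":0,"tz":0,"twist":0,"jaw":1},{"tx":-0.7,"ty":0,"tz":0,"twist":0,"jaw":1},{"tx":0,"ty":0,"tz":0,"twist":0,"jaw":1},{"tx":0,"ty":0,"tz":0,"twist":0,"jaw":1}]'
python3 -c "
from h import *
go(531.5,-211,20)"
```

```text
time_s: 34.28
eef_pos: [675.6, 213.7, 122.1]
tcp_rot: [3.142, 0.0, 1.375]
wrist_force: [0.6, -0.2, -2.2]
finger_gap: 0.426
finger_force: 30.0
time_s: 34.7
eef_pos: [595.9, 124.6, 169.3]
tcp_rot: [3.141, -0.0, 1.377]
wrist_force: [-0.5, -0.8, -2.4]
finger_gap: 0.426
finger_force: 30.0
time_s: 35.12
eef_pos: [573.3, 1.0, 168.5]
tcp_rot: [3.141, 0.0, 1.375]
wrist_force: [-0.2, -0.3, -1.6]
finger_gap: 0.427
finger_force: 30.0
time_s: 35.53
eef_pos: [549.0, -121.7, 168.5]
tcp_rot: [3.141, 0.0, 1.375]
wrist_force: [0.0, 0.7, -2.4]
finger_gap: 0.428
finger_force: 30.0
time_s: 35.95
eef_pos: [536.1, -187.1, 168.3]
tcp_rot: [3.141, -0.0, 1.374]
wrist_force: [0.4, 0.5, -2.2]
finger_gap: 0.42
finger_force: 30.0
twist first 0.000 then tx -0.97 ty 0.00 tz 5.93 in calls of 5:  [-0.195, 0.001, 1.186]
```

```bash
python3 -m creep '[{"tx":-0.5,"ty":0,"tz":0.3,"twist":0,"jaw":1},{"tx":-0.47,"ty":0,"tz":0.6,"twist":0,"jaw":1},{"tx":0,"ty":0,"tz":0.9,"twist":0,"jaw":1},{"tx":0,"ty":0,"tz":0.9,"twist":0,"jaw":1},{"tx":0,"ty":0,"tz":0.8,"twist":0,"jaw":1}]'
python3 -m creep '[{"tx":0,"ty":0,"tz":0.8,"twist":0,"jaw":1},{"tx":0,"ty":0,"tz":0.6,"twist":0,"jaw":1},{"tx":0,"ty":0,"tz":0.5,"twist":0,"jaw":1},{"tx":0,"ty":0,"tz":0.3,"twist":0,"jaw":1},{"tx":0,"ty":0,"tz":0.1,"twist":0,"jaw":1}]'
python3 -m creep '[{"tx":0,"ty":0,"tz":0.06,"twist":0,"jaw":1},{"tx":0,"ty":0,"tz":0.06,"twist":0,"jaw":1},{"tx":0,"ty":0,"tz":0.04,"twist":0,"jaw":1},{"tx":0,"ty":0,"tz":0,"twist":0,"jaw":1},{"tx":0,"ty":0,"tz":0,"twist":0,"jaw":1}]'
```

```text
time_s: 36.37
eef_pos: [531.3, -210.1, 78.8]
tcp_rot: [-3.141, -0.0, 1.376]
wrist_force: [1.4, 0.3, -2.8]
finger_gap: 0.427
finger_force: 30.0
time_s: 36.78
eef_pos: [531.2, -209.9, 21.6]
tcp_rot: [-3.14, -0.001, 1.376]
wrist_force: [-0.5, -0.3, -1.7]
finger_gap: 0.425
finger_force: 30.0
time_s: 37.2
eef_pos: [531.8, -210.6, 19.4]
tcp_rot: [3.141, 0.0, 1.375]
wrist_force: [-0.1, -0.5, -2.3]
finger_gap: 0.425
finger_force: 30.0
```

Another 3 mm, release, and rise.

```bash
python3 -m creep '[{"tx":0,"ty":0,"tz":0.06,"twist":0,"jaw":1},{"tx":0,"ty":0,"tz":0.05,"twist":0,"jaw":1},{"tx":0,"ty":0,"tz":0,"twist":0,"jaw":1},{"tx":0,"ty":0,"tz":0,"twist":0,"jaw":-0.4},{"tx":0,"ty":0,"tz":0,"twist":0,"jaw":-0.4}]'
python3 -m creep '[{"tx":0,"ty":0,"tz":0,"twist":0,"jaw":-0.4},{"tx":0,"ty":0,"tz":0,"twist":0,"jaw":-0.4},{"tx":0,"ty":0,"tz":-0.3,"twist":0,"jaw":-0.4},{"tx":0,"ty":0,"tz":-0.7,"twist":0,"jaw":-0.4},{"tx":0,"ty":0,"tz":-1,"twist":0,"jaw":-0.4}]'
python3 -m creep '[{"tx":0,"ty":0,"tz":-1,"twist":0,"jaw":-0.4},{"tx":0,"ty":0,"tz":-1,"twist":0,"jaw":-0.4},{"tx":0,"ty":0,"tz":-1,"twist":0,"jaw":-0.4},{"tx":0,"ty":0,"tz":-1,"twist":0,"jaw":-0.4},{"tx":0,"ty":0,"tz":-1,"twist":0,"jaw":-0.4}]'
python3 - <<'E'
from h import *
w=save("wrist_11"); c=save("top_11"); st()
for cam,cc in(("wrist",w),("top",c)):
  for n,z in(("gauge",6),("plug0",5),("jbox",60)):
    for r in spotter.pinpoint(cam,n)[:3]: print(cam,n,round(r["conf"],2),(np.array(r["point"])*[640,400]).round(),atz(cc,r["point"],z).round())
cv2.imwrite("pics/both11.png",np.vstack([cv2.resize(w["frame"],(480,300)),cv2.resize(c["frame"][110:300,170:474],(480,300))]))
E
```

```text
time_s: 37.62
eef_pos: [531.8, -210.6, 16.4]
tcp_rot: [3.141, 0.0, 1.375]
wrist_force: [-0.0, -0.9, 0.2]
finger_gap: 0.55
finger_force: 0.0
time_s: 38.03
eef_pos: [530.8, -210.0, 65.8]
tcp_rot: [-3.138, -0.001, 1.375]
wrist_force: [-0.4, -0.7, 0.4]
finger_gap: 0.702
finger_force: 0.0
time_s: 38.45
eef_pos: [531.4, -210.4, 193.2]
tcp_rot: [3.141, 0.0, 1.375]
wrist_force: [0.1, 0.6, -0.2]
finger_gap: 0.702
finger_force: 0.0
{'time_s': 38.55, 'eef_pos': [532.883, -211.249, 195.809], 'tcp_rot': [3.134, 0.003, 1.375], 'wrist_force': [0.269, 0.012, 1.148], 'finger_gap': 0.7, 'finger_force': 0.0, 'q': [-0.582, 0.449, 1.417, 0.0, 1.268, -0.386]}
wrist gauge 0.68 [326.  67.] [555. -99.   6.]
wrist plug0 0.78 [324. 181.] [ 530. -213.    5.]
top gauge 0.52 [349. 208.] [548. -96.   6.]
top gauge 0.38 [368. 206.] [ 554. -155.    6.]
top jbox 0.98 [184. 211.] [522. 411.  60.]
top jbox 0.3 [190. 167.] [659. 399.  60.]
```

View pics/both11.png

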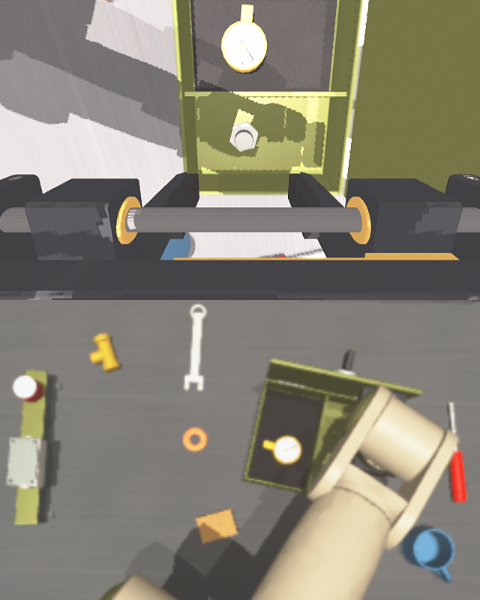

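Gauge at (245,45) and plug at (243,137) are in their bays; the top view shows the box on the ledge and no plug left on the table. Back to the door handle.

```bash
python3 -m creep '[{"tx":0,"ty":0,"tz":-0.6,"twist":-0.05,"jaw":-0.2},{"tx":0,"ty":0,"tz":-0.8,"twist":-0.073,"jaw":-0.2},{"tx":0,"ty":0,"tz":-0.8,"twist":-0.073,"jaw":-0.2},{"tx":0,"ty":0,"tz":-0.8,"twist":-0.073,"jaw":-0.2},{"tx":0,"ty":0,"tz":-0.8,"twist":-0.073,"jaw":-0.2}]'
python3 -m creep '[{"tx":0,"ty":0,"tz":-0.8,"twist":-0.073,"jaw":-0.2},{"tx":0,"ty":0,"tz":-0.4,"twist":-0.073,"jaw":-0.2},{"tx":0,"ty":0,"tz":0,"twist":-0.073,"jaw":-0.2},{"tx":0,"ty":0,"tz":0,"twist":-0.073,"jaw":-0.2},{"tx":0,"ty":0,"tz":0,"twist":-0.073,"jaw":-0.2}]'
python3 -m creep '[{"tx":0,"ty":0,"tz":0,"twist":-0.073,"jaw":-0.2},{"tx":0,"ty":0,"tz":0,"twist":-0.073,"jaw":-0.2},{"tx":0,"ty":0,"tz":0,"twist":-0.073,"jaw":-0.2},{"tx":0,"ty":0,"tz":0,"twist":-0.073,"jaw":-0.2},{"tx":0,"ty":0,"tz":0,"twist":0,"jaw":-0.2}]'
python3 - <<'E'
from h import *
st(); go(689.5,-183,320,2.946)
for cam in("scene","top"):
    c=read_camera(cam)
    for r in spotter.pinpoint(cam,"lock_grip")[:1]: print(cam,r["conf"],atz(c,r["point"],250))
E
```

```text
time_s: 39.27
eef_pos: [531.4, -210.4, 286.4]
tcp_rot: [-3.141, -0.001, 1.918]
wrist_force: [0.2, -0.1, -0.8]
finger_gap: 0.598
finger_force: 0.0
time_s: 39.68
eef_pos: [531.6, -210.5, 315.5]
tcp_rot: [-3.142, -0.001, 2.491]
wrist_force: [-0.3, 1.5, -1.1]
finger_gap: 0.6
finger_force: 0.0
time_s: 40.1
eef_pos: [531.6, -210.5, 315.4]
tcp_rot: [3.141, -0.001, 2.949]
wrist_force: [0.7, 0.2, 0.9]
finger_gap: 0.598
finger_force: 0.0
{'time_s': 40.1, 'eef_pos': [531.564, -210.496, 315.4], 'tcp_rot': [3.141, -0.001, 2.949], 'wrist_force': [0.668, 0.178, 0.937], 'finger_gap': 0.598, 'finger_force': 0.0, 'q': [-0.582, 0.381, 1.206, 0.0, 1.556, -1.96]}
twist first 0.002 then tx -5.98 ty 2.31 tz -0.18 in calls of 5:  [-1.197, 0.461, -0.037]
scene 0.65 [ 679.38197804 -181.35002862  250.        ]
top 0.65 [ 689.98499091 -175.33701861  250.        ]
```

```bash
python3 -m creep '[{"tx":-0.6,"ty":0.25,"tz":-0.2,"twist":0.002,"jaw":-0.2},{"tx":-0.9,"ty":0.35,"tz":0,"twist":0,"jaw":-0.2},{"tx":-0.9,"ty":0.35,"tz":0,"twist":0,"jaw":-0.2},{"tx":-0.9,"ty":0.35,"tz":0,"twist":0,"jaw":-0.2},{"tx":-0.9,"ty":0.35,"tz":0,"twist":0,"jaw":-0.2}]'
python3 -m creep '[{"tx":-0.9,"ty":0.35,"tz":0,"twist":0,"jaw":-0.2},{"tx":-0.6,"ty":0.2,"tz":0,"twist":0,"jaw":-0.2},{"tx":-0.28,"ty":0.11,"tz":0,"twist":0,"jaw":-0.2},{"tx":0,"ty":0,"tz":0,"twist":0,"jaw":-0.2},{"tx":0,"ty":0,"tz":0,"twist":0,"jaw":-0.2}]'
python3 -m creep '[{"tx":0,"ty":0,"tz":0.5,"twist":0,"jaw":-0.2},{"tx":0,"ty":0,"tz":0.8,"twist":0,"jaw":-0.2},{"tx":0,"ty":0,"tz":0.8,"twist":0,"jaw":-0.2},{"tx":0,"ty":0,"tz":0.7,"twist":0,"jaw":-0.2},{"tx":0,"ty":0,"tz":0.4,"twist":0,"jaw":-0.2}]'
python3 -c "
from h import *
st()"
```

```text
time_s: 40.72
eef_pos: [643.7, -190.6, 321.1]
tcp_rot: [3.142, -0.0, 2.939]
wrist_force: [-0.2, 0.5, -0.2]
finger_gap: 0.598
finger_force: 0.0
time_s: 41.13
eef_pos: [689.6, -183.7, 320.5]
tcp_rot: [3.141, -0.001, 2.94]
wrist_force: [-0.2, -1.4, 0.2]
finger_gap: 0.595
finger_force: 0.0
time_s: 41.55
eef_pos: [688.4, -183.7, 239.6]
tcp_rot: [3.141, -0.002, 2.94]
wrist_force: [-0.9, -0.4, -0.2]
finger_gap: 0.601
finger_force: 0.0
{'time_s': 41.55, 'eef_pos': [688.449, -183.674, 239.592], 'tcp_rot': [3.141, -0.002, 2.94], 'wrist_force': [-0.935, -0.421, -0.191], 'finger_gap': 0.601, 'finger_force': 0.0, 'q': [-0.425, 0.769, 0.777, -0.0, 1.598, -1.794]}
```

```bash
python3 -m creep '[{"tx":-0.04,"ty":0.04,"tz":0.1,"twist":-0.003,"jaw":0.2},{"tx":0,"ty":0,"tz":0.08,"twist":0,"jaw":0.4},{"tx":0,"ty":0,"tz":0,"twist":0,"jaw":1},{"tx":0,"ty":0,"tz":0,"twist":0,"jaw":1},{"tx":0,"ty":0,"tz":0,"twist":0,"jaw":1}]'
python3 -m creep '[{"tx":0,"ty":0,"tz":0,"twist":0,"jaw":1},{"tx":0,"ty":0,"tz":0,"twist":0,"jaw":1},{"tx":0,"ty":0,"tz":0,"twist":0,"jaw":1},{"tx":0,"ty":0,"tz":0,"twist":0,"jaw":1},{"tx":0,"ty":0,"tz":0,"twist":0,"jaw":1}]'
```

```text
time_s: 41.97
eef_pos: [691.0, -182.9, 237.7]
tcp_rot: [-3.141, 0.002, 2.946]
wrist_force: [-1.0, 0.7, 0.6]
finger_gap: 0.25
finger_force: 0.0
time_s: 42.38
eef_pos: [691.0, -182.5, 237.2]
tcp_rot: [3.141, 0.001, 2.946]
wrist_force: [0.6, 2.0, 2.1]
finger_gap: 0.11
finger_force: 30.0
```

```bash
python3 -m creep '[{"tx":0.72,"ty":0,"tz":-0.06,"twist":0,"jaw":1},{"tx":0.72,"ty":0,"tz":0.02,"twist":0,"jaw":1},{"tx":0.72,"ty":0,"tz":0.08,"twist":0,"jaw":1},{"tx":0.71,"ty":0,"tz":0.16,"twist":0,"jaw":1},{"tx":0.69,"ty":0,"tz":0.23,"twist":0,"jaw":1}]'
python3 -m creep '[{"tx":0.66,"ty":0,"tz":0.3,"twist":0,"jaw":1},{"tx":0.63,"ty":0,"tz":0.36,"twist":0,"jaw":1},{"tx":0.59,"ty":0,"tz":0.42,"twist":0,"jaw":1},{"tx":0.54,"ty":0,"tz":0.48,"twist":0,"jaw":1},{"tx":0.5,"ty":0,"tz":0.53,"twist":0,"jaw":1}]'
```

```text
time_s: 42.8
eef_pos: [603.6, -165.1, 226.4]
tcp_rot: [3.141, 0.004, 2.946]
wrist_force: [5.8, 3.0, -1.9]
finger_gap: 0.11
finger_force: 30.0
time_s: 43.22
eef_pos: [531.9, -150.8, 174.2]
tcp_rot: [3.141, 0.003, 2.946]
wrist_force: [5.4, 4.3, 1.0]
finger_gap: 0.113
finger_force: 30.0
```

```bash
python3 -m creep '[{"tx":0.44,"ty":0,"tz":0.58,"twist":0,"jaw":1},{"tx":0.38,"ty":0,"tz":0.62,"twist":0,"jaw":1},{"tx":0.32,"ty":0,"tz":0.66,"twist":0,"jaw":1},{"tx":0.25,"ty":0,"tz":0.68,"twist":0,"jaw":1},{"tx":0.18,"ty":0,"tz":0.7,"twist":0,"jaw":1}]'
python3 -m creep '[{"tx":0,"ty":0,"tz":0.05,"twist":0,"jaw":1},{"tx":0,"ty":0,"tz":0,"twist":0,"jaw":1},{"tx":0,"ty":0,"tz":0,"twist":0,"jaw":1},{"tx":0,"ty":0,"tz":0,"twist":0,"jaw":1},{"tx":0,"ty":0,"tz":0,"twist":0,"jaw":1}]'
```

```text
time_s: 43.63
eef_pos: [493.8, -143.4, 92.9]
tcp_rot: [3.141, 0.003, 2.946]
wrist_force: [3.7, 7.4, 44.7]
finger_gap: 0.107
finger_force: 30.0
time_s: 44.05
eef_pos: [493.3, -143.2, 91.3]
tcp_rot: [3.141, -0.0, 2.946]
wrist_force: [2.3, 5.1, -0.7]
finger_gap: 0.11
finger_force: 30.0
```

```bash
python3 -m creep '[{"tx":0,"ty":0,"tz":0.06,"twist":0,"jaw":1},{"tx":0,"ty":0,"tz":0.04,"twist":0,"jaw":1},{"tx":0,"ty":0,"tz":0,"twist":0,"jaw":1},{"tx":0,"ty":0,"tz":0,"twist":0,"jaw":1},{"tx":0,"ty":0,"tz":0,"twist":0,"jaw":1}]'
python3 - <<'E'
from h import *
st(); c=save("scene_12")
cv2.imwrite("pics/scene_12c.png",cv2.resize(c["frame"][90:250,180:540],(800,356),interpolation=2))
E
```

```text
time_s: 44.47
eef_pos: [493.5, -143.2, 91.0]
tcp_rot: [3.141, 0.001, 2.946]
wrist_force: [-7.2, 9.4, 23.6]
finger_gap: 0.108
finger_force: 30.0
{'time_s': 44.467, 'eef_pos': [493.476, -143.234, 90.996], 'tcp_rot': [3.141, 0.001, 2.946], 'wrist_force': [-7.211, 9.427, 23.596], 'finger_gap': 0.108, 'finger_force': 30.004, 'q': [-0.511, 0.458, 1.712, 0.001, 0.972, -1.887]}
```

View pics/scene_12c.png

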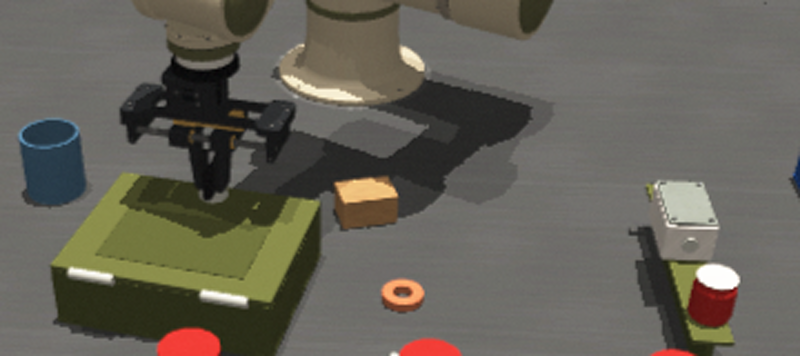

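The door looks flat shut at (190,230), with a firm stop under 24 N. Now a quarter turn clockwise.

```bash
python3 -m creep '[{"tx":0,"ty":0,"tz":-0.03,"twist":0.04,"jaw":1},{"tx":0,"ty":0,"tz":0,"twist":0.07,"jaw":1},{"tx":0,"ty":0,"tz":0,"twist":0.07,"jaw":1},{"tx":0,"ty":0,"tz":0,"twist":0.07,"jaw":1},{"tx":0,"ty":0,"tz":0,"twist":0.07,"jaw":1}]'
python3 -m creep '[{"tx":0,"ty":0,"tz":0,"twist":0.07,"jaw":1},{"tx":0,"ty":0,"tz":0,"twist":0.07,"jaw":1},{"tx":0,"ty":0,"tz":0,"twist":0.07,"jaw":1},{"tx":0,"ty":0,"tz":0,"twist":0.07,"jaw":1},{"tx":0,"ty":0,"tz":0,"twist":0.07,"jaw":1}]'
python3 -m creep '[{"tx":0,"ty":0,"tz":0,"twist":0.07,"jaw":1},{"tx":0,"ty":0,"tz":0,"twist":0.07,"jaw":1},{"tx":0,"ty":0,"tz":0,"twist":0.07,"jaw":1},{"tx":0,"ty":0,"tz":0,"twist":0.07,"jaw":1},{"tx":0,"ty":0,"tz":0,"twist":0.05,"jaw":1}]'
```

```text
time_s: 44.93
eef_pos: [493.1, -143.9, 91.1]
tcp_rot: [-3.141, 0.0, 2.439]
wrist_force: [-8.1, 1.6, 15.7]
finger_gap: 0.114
finger_force: 30.0
time_s: 45.35
eef_pos: [492.4, -144.4, 91.1]
tcp_rot: [-3.139, 0.001, 1.889]
wrist_force: [-12.9, -0.4, 18.7]
finger_gap: 0.112
finger_force: 30.0
time_s: 45.77
eef_pos: [491.6, -144.4, 91.0]
tcp_rot: [-3.137, 0.002, 1.371]
wrist_force: [-18.5, -1.4, 21.0]
finger_gap: 0.115
finger_force: 30.0
```

```bash
python3 -m creep '[{"tx":0,"ty":0.06,"tz":0,"twist":0,"jaw":-0.5},{"tx":0,"ty":0,"tz":0,"twist":0,"jaw":-0.5},{"tx":0,"ty":0,"tz":0,"twist":0,"jaw":-0.5},{"tx":0,"ty":0,"tz":0,"twist":0,"jaw":-0.5},{"tx":0,"ty":0,"tz":0,"twist":0,"jaw":-0.5}]'
python3 -m creep '[{"tx":0,"ty":0,"tz":-0.3,"twist":0,"jaw":-0.5},{"tx":0,"ty":0,"tz":-0.7,"twist":0,"jaw":-0.5},{"tx":0,"ty":0,"tz":-1,"twist":0,"jaw":-0.5},{"tx":0,"ty":0,"tz":-1,"twist":0,"jaw":-0.5},{"tx":0,"ty":0,"tz":-1,"twist":0,"jaw":-0.5}]'
python3 -m creep '[{"tx":0,"ty":0,"tz":-1,"twist":0,"jaw":-1},{"tx":0,"ty":0,"tz":-0.5,"twist":0,"jaw":-1},{"tx":0,"ty":0,"tz":0,"twist":0,"jaw":-1},{"tx":0,"ty":0,"tz":0,"twist":0,"jaw":-1},{"tx":0,"ty":0,"tz":0,"twist":0,"jaw":-1}]'
python3 - <<'E'
from h import *
st(); w=save("wrist_13"); c=save("scene_13")
for n,z in(("lock_grip",106.5),("door_hinge",70.5)):
    for r in spotter.pinpoint("wrist",n)[:1]: print(n,r["conf"],atz(w,r["point"],z))
cv2.imwrite("pics/both13.png",np.vstack([cv2.resize(w["frame"],(480,300)),cv2.resize(c["frame"][100:260,180:436],(480,300))]))
E
```

```text
time_s: 46.18
eef_pos: [494.8, -144.0, 89.6]
tcp_rot: [-3.141, 0.0, 1.376]
wrist_force: [0.0, -0.0, 0.7]
finger_gap: 0.465
finger_force: 0.0
time_s: 46.6
eef_pos: [494.7, -143.9, 191.4]
tcp_rot: [3.141, 0.0, 1.375]
wrist_force: [0.5, 0.1, 0.2]
finger_gap: 0.747
finger_force: 0.0
time_s: 47.02
eef_pos: [494.4, -143.8, 226.2]
tcp_rot: [-3.14, -0.001, 1.375]
wrist_force: [-0.4, -0.0, 0.4]
finger_gap: 1.003
finger_force: 0.0
{'time_s': 47.017, 'eef_pos': [494.426, -143.788, 226.166], 'tcp_rot': [-3.14, -0.001, 1.375], 'wrist_force': [-0.411, -0.005, 0.431], 'finger_gap': 1.003, 'finger_force': 0.0, 'q': [-0.511, 0.302, 1.546, -0.0, 1.295, -0.315]}
lock_grip 0.78 [ 494.4483091  -140.94766487  106.5       ]
door_hinge 0.77 [ 663.47610752 -178.25226622   70.5       ]
```

View pics/both13.png

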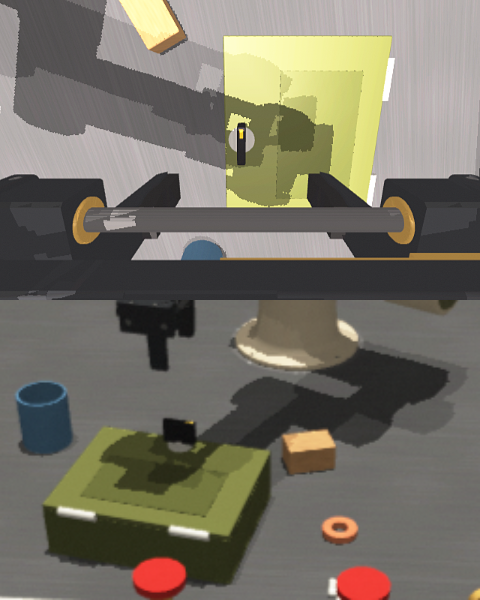

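The lock bar at (241,143) lies parallel to the door's front edge, so it is fastened. The door sits flush, and the gripper is clear of everything.

```bash
python3 -c "
from cell import manip
print(manip.job_done())"
```

```text
the job is handed in; nothing more can be done
None
```

I handed the job in at about 47 s with the junction box on the ledge, the gauge dial up in the left bay, the one plug found on the table in the right bay, and the door shut and lock fastened; the hand-in gave no verdict, so this rests on my camera and force readings.

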